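# Set up a valve on the runout gauge

### The arm

A 6-joint arm with a two-finger parallel gripper is mounted at the origin on a cart in front of the work surface, level with it; the furniture and walls round the work are solid. World frame = base frame: x ahead of the robot, y to its left, z up, the work surface at z = 0. Lengths are in mm, angles in rad, forces in N, time in s.
With the tool pointing down it reaches from about 300 to 775 mm from the base axis. Payload 14.6 kg.
Tool frame: the origin (TCP) lies at the very end of the fingers, on their centre line; the grasp point (between the pads) lies hold_point_z behind it (hold_point_z is the distance from the TCP to the grasp point, in mm); z points along the fingers, x is the direction in which the jaws open and shut, and the axes are right-handed (so a half turn about z gives the same grasp; the last joint's range is limited). The gripper opens to 85 mm and grips with 20 to 120 N. Pads are 22 mm wide; open, the fingers measure 114 mm over their backs; the gripper's body (76 mm by 85 mm) begins 54 mm behind the grasp point. The pads swing forward as they close: fully open they stand 13 mm farther back than shut.
Start: joints at [1.174, 0.3, 1.521, -0, 1.321, -0.067], TCP at [178.117, 520.35, 231.281] pointing down, gripper open.
Joint ranges: [-3.03, 3.03], [-0.79, 2.21], [0.23, 2.52], [-1.04, 4.18], [0, 3.07], [-2.55, 2.55]. Speed limits (rad/s): [2.22, 2.22, 2.57, 3.14, 3.14, 3.14].

### API

Orientations are given as [roll, pitch, yaw] about the fixed x, y, z axes, in that order (R = Rz(yaw) Ry(pitch) Rx(roll)).
In Python, from bench import * gives the robot as it stands.
- The arm moves only by the shell command python3 -m inch 'ROWS' [FORCE]. ROWS is JSON, a list of rows, each an object of numbers: "x", "y", "z": the shift along the tool's x, y, z each as a share of 50 cm, from -1 to 1; "ax", "ay", "az": the turn, a rotation vector about the tool's x, y, z each as a share of 180 degrees, from -1 to 1; "claw": the gripper's target within -1 to 1 (shut at 1, half-way at 0, fully open at -1). A call has 1 to 10 rows; each row is the pose to reach, as a shift and turn from the pose commanded when the call began, along the tool's axes at that moment, turning the shorter way round; what a row does not reach only later rows make up. A row lasts 1/10 s, in which the tool goes at most 50 mm and 8.59 degrees, less where a joint would pass 70% of its speed; a pose out of reach is approached as far as the arm can. A call with a number of a shift or a turn outside -1 to 1 is refused whole. A call with a gripper value outside its range is refused whole. The fingers move at their own pace and stop on an object; FORCE is the grip in N (left out, the last holds). Time passes only in rows, so rows that repeat a pose let the fingers close. It gives the time, the measured TCP pose, the force and the opening at its end, in the units of the state.
- observe(): the state, without advancing time (a new reading comes with each control period).
- capture(name): name is "scene" or "top"; returns a dict with "image" (400x640x3 uint8, blue, green, red), "vertical_fov" (degrees; the focal length in pixels is half the picture's height over the tangent of half this angle, whatever the lens; pixels are square), "cx", "cy" (the principal point, pixels), "position" and "attitude" of the camera in the world. Camera axes: x right, y up, looking along -z (the intrinsics and any distortion apply to the point x, -y, -z); pixel columns grow to the right and rows downward; lengths in mm; the calibration is good to about 2 mm. A picture is of the moment at which its call begins. There is no depth.
- finish_job(): hands the job in, once; it reports no verdict.
Trained networks look in a picture, given as the dict that the camera call returned (one of the last four; its "shot" number tells which), for a name from the list of things; names that differ only in an ending like _2 or _b are one class to them, and where a whole thing is asked for, a point or a joint stands for the part that bears it (a point fixed in the world has none). Each returns a list of dicts, best first, with "confidence" (0 to 1); they miss things now and then, are a little off and sometimes report something else, mostly with a low value. They report only what shows in the picture. A call takes as long as a camera call.
- spot_in(picture, thing): "point" ([x, y, z] in mm, in the coordinates of the camera as it stood for that picture, good to about 4 mm: the middle of the surface that is visible of it).
- silhouettes(picture, thing): "mask" (400x640 bool, what is visible of it).
The state is a dict: "time": time; "joint_positions": joint angles; "dq": joint speeds; "joint_torque": joint torques, N m; "tcp_pos": TCP position; "eef_rot": TCP orientation; "force": force on the tool from outside, world axes, zero at the start; "ft_torque": the same for the moment, N m; "opening": opening from 0.0 (shut) to 1.0 (fully open).
Only numpy, scipy, OpenCV 4.12 (cv2) and the standard library are available. Lean on these libraries where they do the work, as an engineer would, in place of code of your own. Each camera call takes 0.05 s, during which the arm holds its last target.

### The job

Lay the long engine valve, which stands on its head at the left, with its stem in both V rests of the runout gauge, head at the end where the sensor is. Then set the gauge's range switch to the fourth click clockwise from its off stop: the knob turns only while it is pushed down, and it must be up and locked again at the end. Do not knock over the two short valves.

Things in the scene. Friction and masses are not known exactly. Their poses are not given: they have to be found in the camera images.
- long_valve: Loose steel engine valve, 160 mm long, 0.3 kg, the longest of three, standing on its head at the left. Origin: centre of the head's flat face; z runs up the stem to its tip. Head 50 mm across, rim 3.5 mm thick, flaring into a plain 14 mm stem by z = 27. Balance point z = 52. Lying on the bench it rests on head rim and tip, stem sloping 6.5 degrees down to the tip, and may roll.
- stem_low (a point): Point on the long valve's axis 36 mm from the head face; it belongs over rest_head.
- stem_high (a point): Point on the long valve's axis 112 mm from the head face; it belongs over rest_tip.
- gauge: Grey valve runout gauge, fixed at the right; origin on the bench, x away from the robot, y left. Mm in its frame: x -115 to 150, y -124 to 133. In front a base, top 18 high, with sensor post, two V rests and end stop post along y at x = -68; behind, a console: deck 58 high (x -8 to 97) with the range switch, then a sloping meter panel, to 118 high.
- sensor_tip (a point): Fixed tip of the sensor that looks at the valve's head, 17 mm above the stem axis, 10 mm beyond where the head face nominally lies. Its post stands 11 mm further left, is 34 mm wide and rises 130 mm above the bench.
- stop_face (a point): Face of the end stop screw on the stem axis, 9 mm beyond where the stem tip nominally lies. Its post is 34 mm wide and rises 117 mm above the bench.
- rest_head (a point): Axis of the seated stem over the left V rest (gauge frame -68, 39, 62 mm). Both steel rests are 12 mm thick, with a 90 degree V open upward: apex 10 mm below this point, mouth 34 mm wide, 7 mm above it. The valve lies level, its head left of this rest. Between the rests 64 mm of stem are free for fingers, with 44 mm of air below the axis.
- rest_tip (a point): The same over the right V rest (gauge frame -68, -37, 62 mm), 76 mm from rest_head.
- selector (a joint): Turn of the range switch, rad: 0 at its off stop (as it starts), growing clockwise seen from above; a click every 20 degrees (0.349), seven clicks to the far stop (2.443); fourth click 1.396. Locked while up; pushed down it turns against a detent of about 0.06 N m that draws it to the nearest click.
- selector_push (a joint): How far the knob is pushed down, m: 0 up, 0.008 fully down; its spring pushes up with 5.6 N (up) to 8.4 N (down). It turns freely from about 0.0055 on. Let go, it springs up and locks at the click.
- selector_grip (a point): On the knob's upright axis (gauge frame 34, 0, 88 mm when up), sinks with it. Black knob: skirt 61 mm across, 7 mm thick, and on it an upright grip bar 60 mm long, 15 mm thick, 28 mm high. This point is 15 mm above the skirt's top, 12 mm under the bar's top.
- selector_pointer (a point): Pointer end of the grip bar (white line), 30 mm from selector_grip along the bar. At the off stop it points 70 degrees left of the gauge's x axis, at the round dot on the deck; at the fourth click 10 degrees right of it.
- short_valve_1: Loose valve 106 mm long, head 37 mm across, standing on its head near the front left; leave it standing. Origin: centre of its underside, z up the stem.
- short_valve_2: A second valve like short_valve_1; leave it standing.
- basket_right: Fixed wire washing basket with a closed lid, between the valve and the gauge: 416 mm along its own x (across the bench), 322 mm along its y, 219 mm high; origin at the centre of its underside. Carry things over it.
- bench_left (a point): Fixed point on the bench, in the middle of a free patch about 180 mm across beside the basket where the valve may be laid down.
- frame_post (a point): Foot, at bench height, of a fixed upright frame post, 60 by 50 mm and taller than the arm, at the right edge of the bench beside the gauge. Keep the arm clear of it.

How it is judged (in metres and radians):
On the way, in this order (a step that is already met when the one before it is completed fails the run):
1. the long valve lies in both V rests, head at the sensor, let go (x of stem_low in the frame of rest_head between -0.004 and 0.004 m and z of stem_low in the frame of rest_head between -0.004 and 0.004 m and y of stem_low in the frame of rest_head between -0.015 and 0.015 m and x of stem_high in the frame of rest_tip between -0.004 and 0.004 m and z of stem_high in the frame of rest_tip between -0.004 and 0.004 m and contact force between the fingers and long_valve below 0.1 N), for 0.2 s.
2. the range switch stands at the fourth click, up and locked (value of joint selector between 1.309 and 1.484 rad and value of joint selector_push below 0.0025 m), for 0.2 s.
At the end, for the whole second after the job is handed in: The long valve lies at rest with its stem in both V rests (axis within 4 mm of its seated line, within 15 mm lengthways, head at the sensor end); the range switch stands at its fourth click, 80 +-5 degrees clockwise from the off stop, and is sprung up to within 2.5 mm (all of step 2 and x of stem_low in the frame of rest_head between -0.004 and 0.004 m and z of stem_low in the frame of rest_head between -0.004 and 0.004 m and y of stem_low in the frame of rest_head between -0.015 and 0.015 m and x of stem_high in the frame of rest_tip between -0.004 and 0.004 m and z of stem_high in the frame of rest_tip between -0.004 and 0.004 m and linear speed of long_valve below 0.02 m/s); the robot touches nothing.
It fails at once if a short valve knocked over (angle between any of short_valve_1, short_valve_2's own z axis and vertical above 0.6 rad).
It also fails if it takes over 72 s, if anything falls off the work surface, if the arm or the gripper's body presses on something with over 40 N, if the wrist force passes 120 N, or if a joint passes its speed limit or range.

## Working session

There is one attempt and no reset: what is moved stays moved. The work goes in short steps, Python scripts to look and compute and a shell command to move; the robot and the scene stay as the last step left them, time stands still between calls to the robot, and variables do not carry over. Pictures are saved under pics/ and viewed, and the job is handed in when it is done.

```bash
ls; mkdir -p pics
python3 - <<'E'
from bench import *
import cv2,numpy as np
s=observe();print(s)
for n in("scene","top"):
    c=capture(n);cv2.imwrite(f"pics/{n}0.png",c["image"]);print({k:v for k,v in c.items() if k!="image"})
    R=None
    for t in["long_valve","short_valve_1","gauge","basket_right","selector","selector_grip","selector_pointer","rest_head","rest_tip","stem_high","stem_low","sensor_tip","stop_face","bench_left","frame_post"]:
        try:
            r=spot_in(c,t);print(n,t,[(np.round(q["point"],1).tolist(),round(q["confidence"],2)) for q in r[:4]])
        except Exception as e:print(t,e)
E
```

```text
pics
{'time': 0.0, 'joint_positions': array([ 1.17442341e+00,  3.00473175e-01,  1.52162106e+00,  2.83194775e-05,
        1.32068076e+00, -6.66088541e-02]), 'dq': array([-1.01014805e-03, -1.28116139e-03,  5.74299769e-05, -1.54692032e-03,
       -4.99329557e-04,  4.86970362e-04]), 'joint_torque': array([ 1.25947689e-03, -5.43485999e+01, -3.61813760e+01, -7.88326417e-06,
        3.89157314e-03,  1.84173837e-05]), 'tcp_pos': array([178.00754088, 520.13948819, 230.70326155]), 'eef_rot': array([-3.14148659e+00,  1.17788750e-03,  1.24102530e+00]), 'force': array([ 0.39645758, -0.52655343, -0.35383214]), 'ft_torque': array([-0.02709046, -0.04370597, -0.0400004 ]), 'opening': 1.001671484740248}
{'vertical_fov': 47.657955838435555, 'cx': 317.0144947631267, 'cy': 196.91597877750158, 'position': array([ 536.11235037,  644.0819213 , 1415.89026737]), 'attitude': array([0.46202045, 0.00720794, 2.96763998]), 'shot': 1}
scene long_valve [([30.9, -385.7, -1376.4], 0.81)]
scene short_valve_1 [([181.1, -444.3, -1353.1], 0.63)]
scene gauge [([-105.1, 248.4, -1637.0], 0.79)]
scene basket_right []
scene se
[... 1709 characters left out ...]
[-398.5, 16.3, -1394.8], 0.66)]
top stem_high [([-400.4, 18.2, -1394.6], 0.46)]
top stem_low [([-399.2, 21.3, -1391.4], 0.67), ([270.8, 27.2, -1311.3], 0.31)]
top sensor_tip [([274.5, -21.2, -1317.0], 0.9), ([-489.8, -114.4, -1383.8], 0.66)]
top stop_face [([277.7, -21.3, -1322.4], 0.95), ([-402.7, 21.0, -1391.7], 0.59)]
bench_left it knows: basket_right, gauge, long_valve, rest_head, rest_tip, selector, selector_grip, selector_pointer, selector_push, sensor_tip, short_valve, stem_high, stem_low, stop_face
frame_post it knows: basket_right, gauge, long_valve, rest_head, rest_tip, selector, selector_grip, selector_pointer, selector_push, sensor_tip, short_valve, stem_high, stem_low, stop_face
```

View pics/scene0.png

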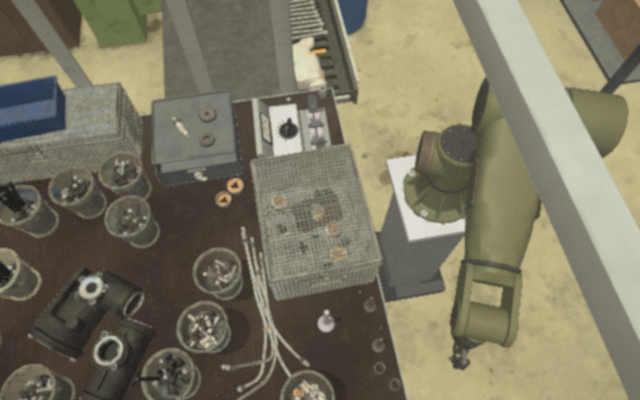

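View pics/top0.png

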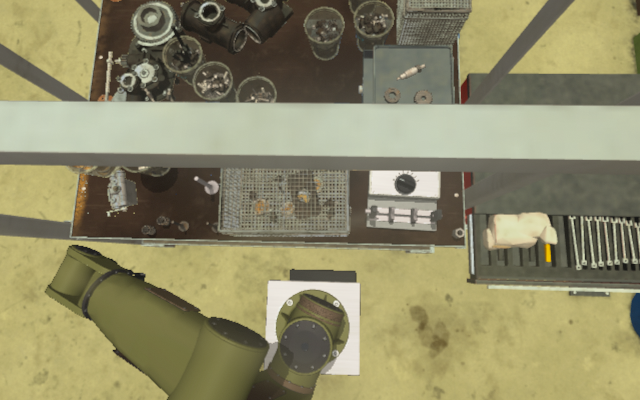

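The scene picture shows the long valve near (326,320), the basket around (318,215) and the gauge at (290,125). In the top picture the gauge is at (405,200) and the valve at (207,185). I'll zoom in and convert these to world positions.

```bash
cat > h.py <<'E'
from bench import *
import cv2,numpy as np
from scipy.spatial.transform import Rotation as Ro
def f(c): return 200/np.tan(np.radians(c["vertical_fov"]/2))
def Rc(c): return Ro.from_euler('xyz',c["attitude"]).as_matrix()
def w(c,p): return Rc(c)@np.array(p)+c["position"]
def proj(c,P):
    q=(np.atleast_2d(P)-c["position"])@Rc(c)
    return np.c_[c["cx"]+f(c)*q[:,0]/-q[:,2], c["cy"]-f(c)*q[:,1]/-q[:,2]]
def atz(c,u,v,z):
    d=Rc(c)@np.array([(u-c["cx"])/f(c),-(v-c["cy"])/f(c),-1]);return c["position"]+d*(z-c["position"][2])/d[2]
def tri(cs,uv):
    A=np.zeros((3,3));b=np.zeros(3)
    for c,(u,v) in zip(cs,uv):
        d=Rc(c)@np.array([(u-c["cx"])/f(c),-(v-c["cy"])/f(c),-1]);d/=np.linalg.norm(d)
        M=np.eye(3)-np.outer(d,d);A+=M;b+=M@c["position"]
    return np.linalg.solve(A,b)
def crop(c,x0,y0,ww,hh,k,name):
    im=cv2.resize(c["image"][y0:y0+hh,x0:x0+ww],None,fx=k,fy=k,interpolation=cv2.INTER_CUBIC);cv2.imwrite("pics/"+name,im)
E
python3 - <<'E'
from h import *
import pickle
cs=[capture("scene"),capture("top")]
pickle.dump(cs,open("c0.pkl","wb"))
print([np.round(w(cs[0],p),1) for p in[[30.9,-385.7,-1376.4],[181,-444,-1353],[-105,248,-1637],[-100.4,242,-1622.7]]])
print([np.round(w(cs[1],p),1) for p in[[-401,19.3,-1390.9],[-376,-115,-1377],[278,-14.8,-1319],[274,27,-1307]]])
crop(cs[0],245,85,100,75,8,"s_g.png");crop(cs[1],360,160,100,75,8,"t_g.png")
crop(cs[0],300,290,110,100,7,"s_v.png");crop(cs[1],130,165,110,75,7,"t_v.png")
for c,n in zip(cs,"st"):
    r=silhouettes(c,"long_valve")[0];ys,xs=np.nonzero(r["mask"]);print(n,r["confidence"],xs.min(),xs.max(),ys.min(),ys.max(),xs.mean(),ys.mean())
print(proj(cs[0],[0,0,0]),proj(cs[1],[0,0,0]))
E
```

```text
[array([469.2, 383.4,  11.7]), array([332.3, 471.1,   5.6]), array([ 484.4, -313.1,   61.9]), array([ 481.9, -300.7,   72. ])]
[array([463.9, 373.9,  15.7]), array([329.8, 346. ,   6. ]), array([ 434.8, -307.9,   55.9]), array([ 473.9, -303.7,   74.9])]
s 0.81 319 334 310 330 326.64502164502164 321.6190476190476
t 0.45 195 218 177 194 208.64055299539172 185.89400921658986
[[438.64030581 190.89595921]] [[311.83648868 325.45647547]]
```

View pics/s_g.png

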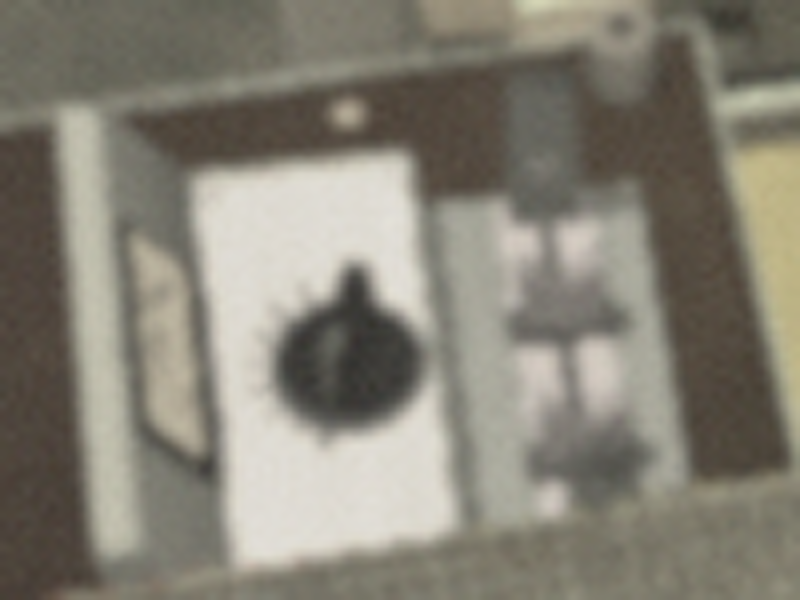

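View pics/t_g.png

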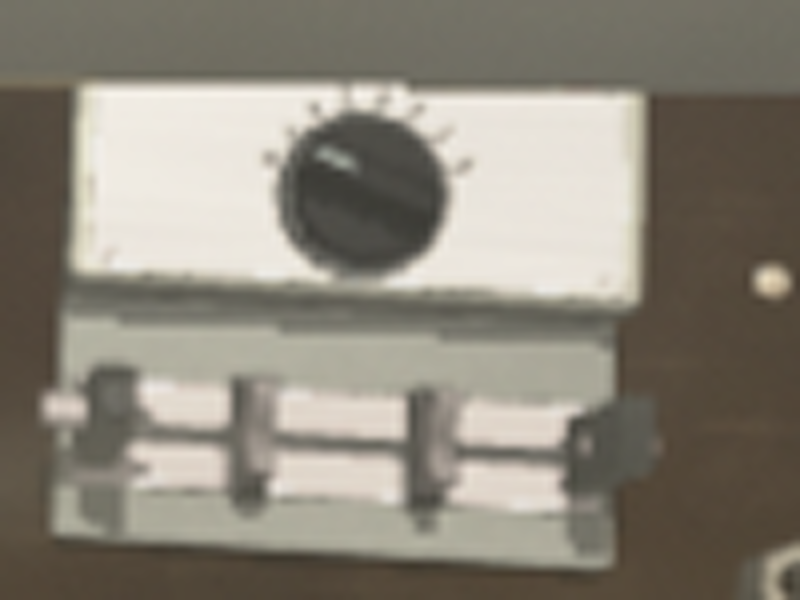

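View pics/s_v.png

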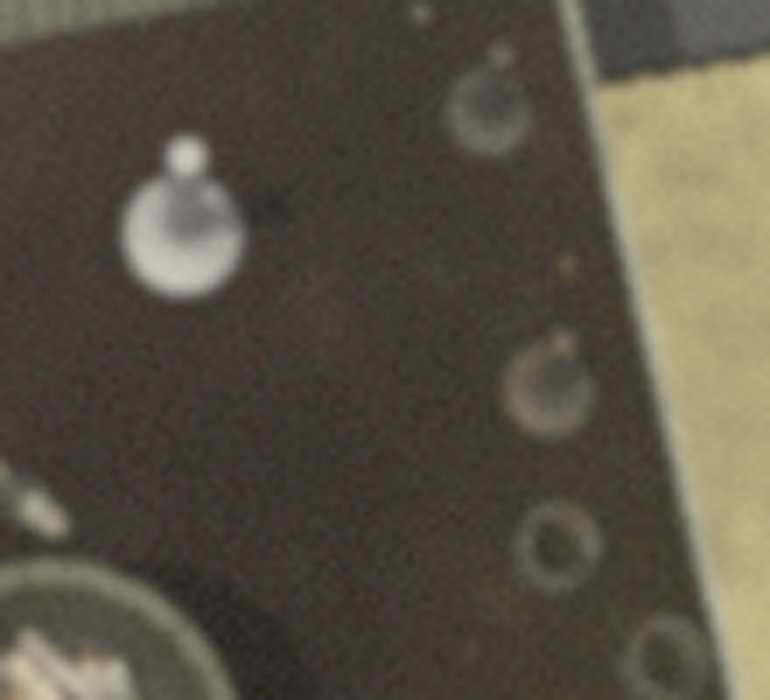

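View pics/t_v.png

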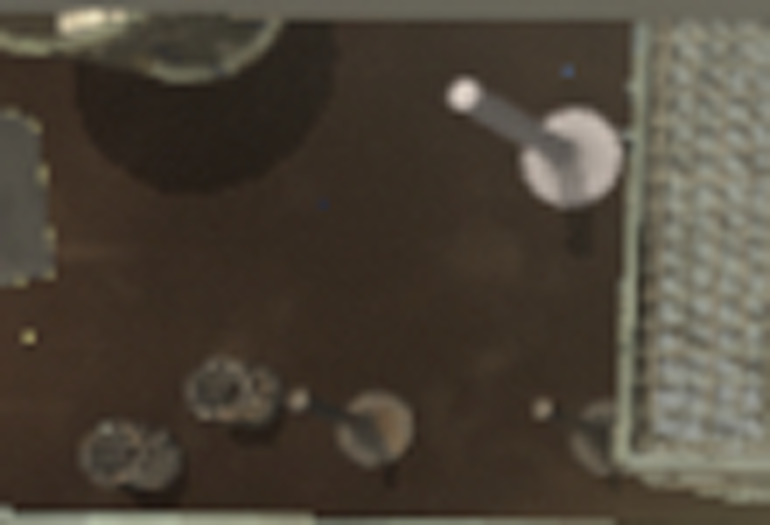

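The crops show the valve head and stem, two short valves and the gauge's features clearly. Next I'll fit the gauge pose and valve position and overlay the result.

```bash
cat > fit.py <<'E'
from h import *
import pickle
from scipy.optimize import least_squares
s,t=pickle.load(open("c0.pkl","rb"))
S=lambda x,y:(245+x/8,85+y/8); T=lambda x,y:(360+x/8,160+y/8)
sv=lambda x,y:(300+x/7,290+y/7); tv=lambda x,y:(130+x/7,165+y/7)
# valves: head disc centre (z~4) & tip (z=L)
for n,L,hs,ht,ps,pt in[("long",160,sv(184,235),tv(572,158),sv(186,156),tv(463,94)),("short_a",106,sv(548,390),tv(376,430),sv(563,341),tv(298,400)),("short_b",106,sv(488,110),tv(605,437),sv(500,52),tv(542,408))]:
    print(n,"head",atz(s,*hs,4).round(1),atz(t,*ht,4).round(1),"tip",atz(s,*ps,L).round(1),atz(t,*pt,L).round(1))
F=[(s,S(350,362),(34,0,72)),(t,T(362,193),(34,0,72)),
   (t,T(255,438),(-68,39,69)),(t,T(432,455),(-68,-37,69)),
   (s,S(570,310),(-68,-37,69)),(s,S(590,455),(-68,39,69))]
def G(p,P):
    c,si=np.cos(p[2]),np.sin(p[2]);P=np.atleast_2d(P)
    return np.c_[p[0]+c*P[:,0]-si*P[:,1],p[1]+si*P[:,0]+c*P[:,1],P[:,2]]
if __name__=="__main__":
    r=least_squares(lambda p:np.concatenate([(proj(c,G(p,P))[0]-uv) for c,uv,P in F]),[450,-300,0],x_scale=[100,100,1])
    p=r.x;print(p,r.fun.reshape(-1,2).round(2))
    pickle.dump(p,open("g.pkl","wb"))
    for c,n,(x0,y0) in((s,"s",(245,85)),(t,"t",(360,160))):
        im=cv2.resize(c["image"][y0:y0+75,x0:x0+100],None,fx=8,fy=8,interpolation=cv2.INTER_CUBIC)
        q=lambda P:((proj(c,G(p,P))-[x0,y0]+0.5)*8).round().astype(np.int32)
        a=np.linspace(0,6.3,50)
        col=(0,0,255)
        cv2.polylines(im,[q(np.c_[34+30.5*np.cos(a),30.5*np.sin(a),0*a+73])],False,col)
        cv2.polylines(im,[q(np.array([[-8,-120,58],[-8,120,58]]))],False,col)
        cv2.polylines(im,[q(np.array([[97,-120,58],[97,120,58]]))],False,col)
        cv2.polylines(im,[q(np.array([[-115,-100,18],[-115,110,18]]))],False,col)
        for y in(39,-37):
            cv2.polylines(im,[q(np.array([[-85,y-6,69],[-85,y+6,69],[-51,y+6,69],[-51,y-6,69]]))],True,col)
        cv2.polylines(im,[q(np.array([[-68,-94,62],[-68,85,62]]))],False,(255,0,0))
        cv2.polylines(im,[q(np.array([[-85,96-17,130],[-51,96-17,130],[-51,96+17,130],[-85,96+17,130]]))],True,(255,0,0))
        th=np.radians(70);cv2.polylines(im,[q(np.array([[34,0,100],[34+30*np.cos(th),30*np.sin(th),100]]))],True,(0,255,0))
        cv2.imwrite(f"pics/ov_{n}.png",im)
E
python3 fit.py
```

```text
long head [471.4 380.8   4. ] [466.8 375.6   4. ] tip [472.2 380.1 160. ] [467.8 376.  160. ]
short_a head [330.1 471.8   4. ] [324.6 466.1   4. ] tip [334.8 467.  106. ] [330.3 463.6 106. ]
short_b head [328.6 350.9   4. ] [323.5 348.2   4. ] tip [333.3 349.5 106. ] [329.  346.9 106. ]
[ 4.44601857e+02 -2.97479459e+02 -1.12594070e-01] [[ 1.18 -1.14]
 [-1.52 -0.13]
 [-3.12 -2.37]
 [-2.44 -1.49]
 [ 1.45 -4.13]
 [ 0.27 -4.79]]
```

Run:
```python
import cv2,numpy as np
a=cv2.imread("pics/ov_s.png");b=cv2.imread("pics/ov_t.png")
cv2.imwrite("pics/ov.png",cv2.resize(np.vstack([a,b]),None,fx=.5,fy=.5) if 0 else np.vstack([a[:600:1],b])[::2,::2])
```

```text
(no output)
```

View pics/ov_s.png

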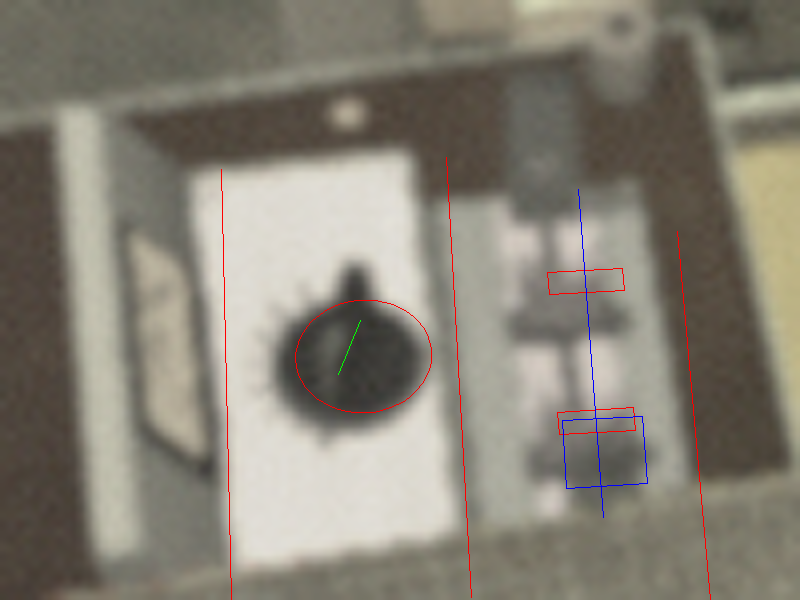

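View pics/ov_t.png

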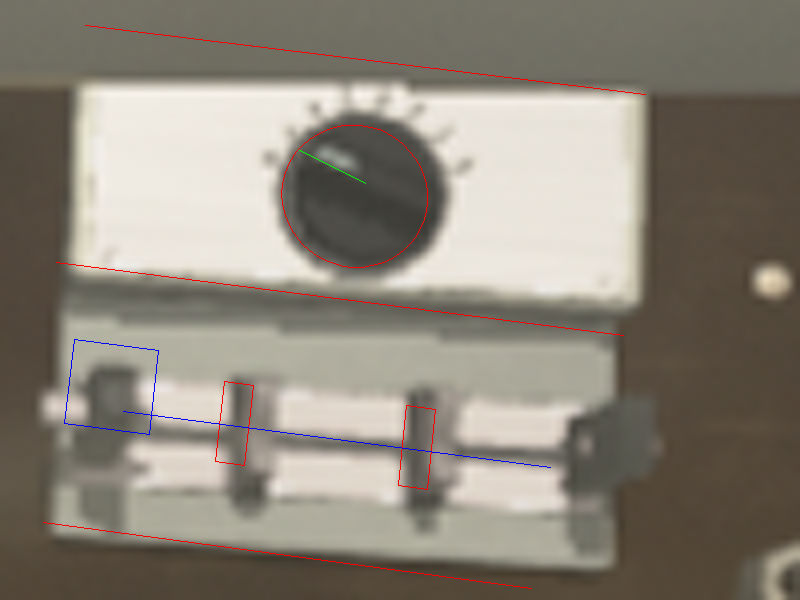

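The rest picks in the scene view were wrong, because the observed deck-edge slopes contradict the fitted yaw. I'll refit from edges and allow each camera its own offset.

```bash
cat > fit2.py <<'E'
from fit import *
# lines: (cam, crop pts, gauge x, z)
L=[(t,[T(90,277),T(620,304)],-8,58),(s,[S(413,160),S(455,520)],-8,58),(s,[S(190,180),S(230,560)],97,58),
   (t,[T(60,538),T(605,567)],-115,18),(s,[S(645,200),S(685,470)],-115,18)]
K=[(s,S(350,365),(34,0,70)),(t,T(362,193),(34,0,70))]
Y=[(t,T(255,438),39),(t,T(432,455),-37)]
def pp(p,c): return np.array([p[0],p[1],p[2]]) if c is s else np.array([p[3],p[4],p[2]])
def res(p):
    o=[]
    for c,uv,x,z in L:
        a,b=proj(c,G(pp(p,c),[[x,-110,z],[x,110,z]]));d=(b-a)/np.linalg.norm(b-a)
        for q in uv: o.append(d[0]*(q[1]-a[1])-d[1]*(q[0]-a[0]))
    for c,uv,P in K: o+=list(proj(c,G(pp(p,c),P))[0]-uv)
    for c,uv,y in Y: o.append(proj(c,G(pp(p,c),(-68,y,69)))[0][0]-uv[0])
    return np.array(o)
if __name__=="__main__":
    r=least_squares(res,[450,-300,0,450,-300],x_scale=[100,100,1,100,100]);p=r.x
    print(p.round(3),r.fun.round(2))
    pickle.dump((np.array([(p[0]+p[3])/2,(p[1]+p[4])/2,p[2]]),p),open("g.pkl","wb"))
    for c,n,(x0,y0) in((s,"s",(245,85)),(t,"t",(360,160))):
        im=cv2.resize(c["image"][y0:y0+75,x0:x0+100],None,fx=8,fy=8,interpolation=cv2.INTER_CUBIC)
        q=lambda P:((proj(c,G(pp(p,c),P))-[x0,y0])*8).round().astype(np.int32)
        a=np.linspace(0,6.3,50);col=(0,0,255)
        cv2.polylines(im,[q(np.c_[34+30.5*np.cos(a),30.5*np.sin(a),0*a+73])],False,col)
        for x,z in((-8,58),(97,58),(-115,18)): cv2.polylines(im,[q(np.array([[x,-120,z],[x,120,z]]))],False,col)
        for y in(39,-37):
            for dy in(6,-6): cv2.polylines(im,[q(np.array([[-88,y+dy,18],[-85,y+dy,69],[-68,y+dy,52],[-51,y+dy,69],[-48,y+dy,18]]))],False,(0,200,255) if dy>0 else col)
        cv2.polylines(im,[q(np.array([[-68,-94,62],[-68,85,62]]))],False,(255,0,0))
        cv2.polylines(im,[q(np.array([[-85,96,130],[-51,96,130],[-51,96,18],[-85,96,18]]))],True,(255,0,0))
        cv2.polylines(im,[q(np.array([[-85,-94,117],[-51,-94,117],[-51,-94,18],[-85,-94,18]]))],True,(255,0,0))
        th=np.radians(70);cv2.polylines(im,[q(np.array([[34,0,100],[34+30*np.cos(th),30*np.sin(th),100]]))],True,(0,255,0))
        cv2.imwrite(f"pics/ow_{n}.png",im)
E
python3 fit2.py|tail -5
```

```text
long head [471.4 380.8   4. ] [466.8 375.6   4. ] tip [472.2 380.1 160. ] [467.8 376.  160. ]
short_a head [330.1 471.8   4. ] [324.6 466.1   4. ] tip [334.8 467.  106. ] [330.3 463.6 106. ]
short_b head [328.6 350.9   4. ] [323.5 348.2   4. ] tip [333.3 349.5 106. ] [329.  346.9 106. ]
[ 4.50521e+02 -2.95472e+02 -4.50000e-02  4.45871e+02 -3.03162e+02] [-0.11  0.61  0.02  0.91 -0.24 -0.4  -0.47  0.39 -0.38  0.37 -0.29  0.04
 -0.61 -0.42 -0.09  0.71]
```

View pics/ow_s.png

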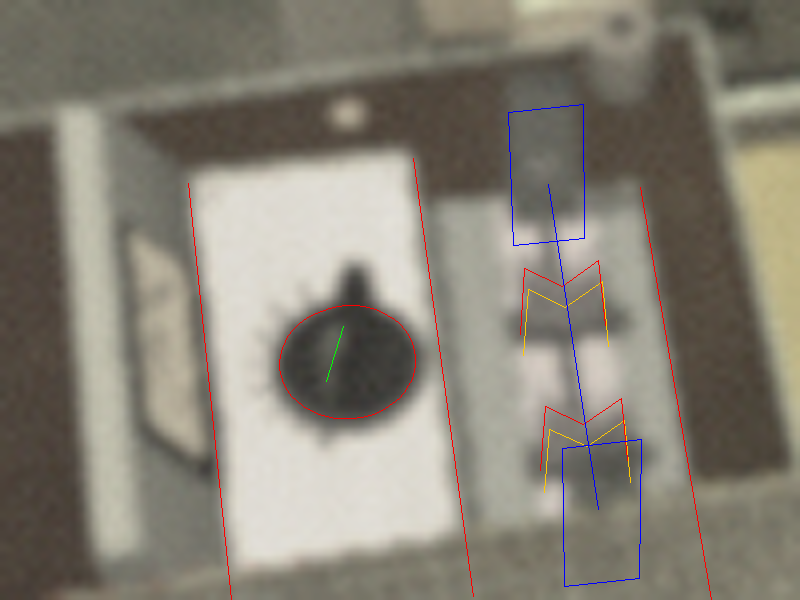

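View pics/ow_t.png

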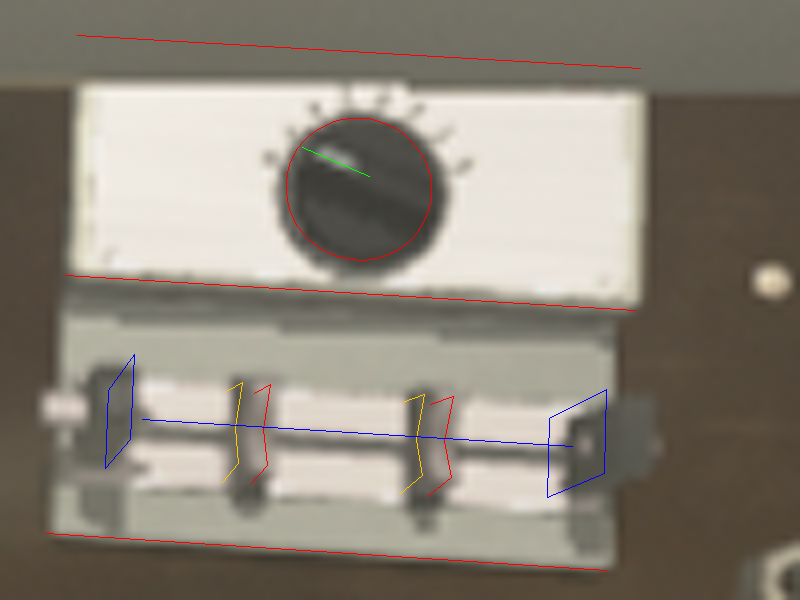

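```bash
python3 - <<'E'
from fit import *
print("post? s",atz(s,240,95,0).round(),"t",atz(t,466,160,0).round(), atz(t,466,97,0).round(), "t ring",atz(t,459,232,0).round())
print("basket left rim",atz(t,220,175,219).round(),atz(t,220,230,219).round(), atz(t,350,230,219).round(),"s corners",atz(s,380,255,219).round(),atz(s,270,290,219).round(),atz(s,350,148,219).round(),atz(s,252,160,219).round())
print("bowl",atz(t,157,182,0).round(),"benchfront",atz(t,100,240,0).round())
E
python3 - <<'E'
import cv2
a=cv2.imread("pics/scene0.png");b=cv2.imread("pics/top0.png")
cv2.imwrite("pics/s_r.png",cv2.resize(a[40:180,150:370],None,fx=3.5,fy=3.5,interpolation=2))
cv2.imwrite("pics/t_r.png",cv2.resize(b[60:250,340:540],None,fx=3,fy=3,interpolation=2))
E
```

```text
long head [471.4 380.8   4. ] [466.8 375.6   4. ] tip [472.2 380.1 160. ] [467.8 376.  160. ]
short_a head [330.1 471.8   4. ] [324.6 466.1   4. ] tip [334.8 467.  106. ] [330.3 463.6 106. ]
short_b head [328.6 350.9   4. ] [323.5 348.2   4. ] tip [333.3 349.5 106. ] [329.  346.9 106. ]
post? s [ 645. -548.    0.] t [ 584. -535.    0.] [ 822. -544.    0.] t ring [ 326. -502.    0.]
basket left rim [468. 281. 219.] [300. 269. 219.] [ 309. -118.  219.] s corners [301. 264. 219.] [614. 308. 219.] [311. -94. 219.] [ 617. -105.  219.]
bowl [485. 580.   0.] benchfront [270. 767.   0.]
```

View pics/s_r.png

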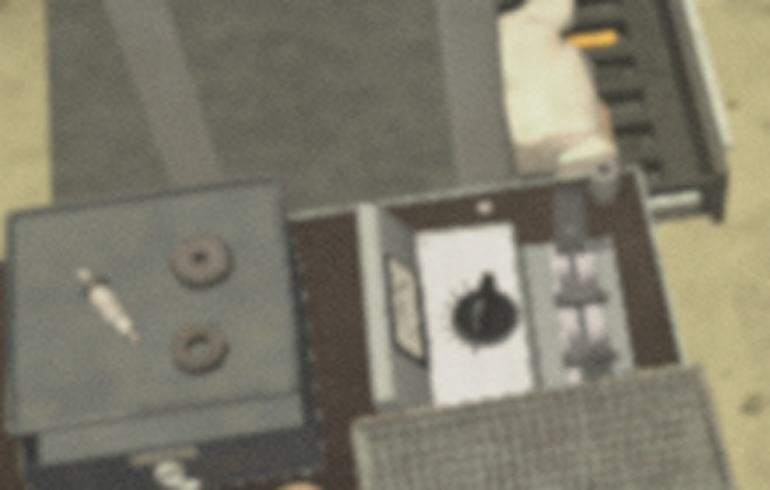

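View pics/t_r.png

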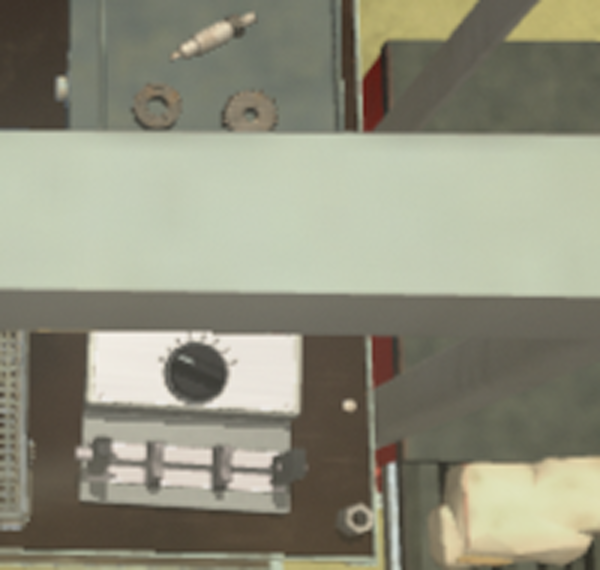

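```bash
python3 -m inch '[{"z":-0.1},{"z":-0.2},{"z":-0.3}]'; python3 -c "
from bench import *
s=observe();print(s['joint_positions'].round(4),s['tcp_pos'].round(1),s['eef_rot'].round(4))"
```

```text
[ 1.1744  0.2999  1.521   0.      1.3207 -0.0666] [178.1 520.3 231.3] [-3.1416  0.      1.241 ]invalid input
```

```bash
python3 -m inch '[{"x":0,"y":0,"z":-0.1,"ax":0,"ay":0,"az":0,"claw":-1},{"x":0,"y":0,"z":-0.2,"ax":0,"ay":0,"az":0,"claw":-1},{"x":0,"y":0,"z":-0.3,"ax":0,"ay":0,"az":0,"claw":-1}]'; python3 -c "
from fit import *
s_=observe();print(s_['joint_positions'].round(4),s_['tcp_pos'].round(1),s_['eef_rot'].round(4))
print(atz(s,286,91,0),atz(s,275,91,0),atz(t,466,197,0),atz(t,470,190,0),atz(t,466,205,0))" | tail -2
```

```text
time: 1.9
tcp_pos: [178.0, 520.0, 383.3]
eef_rot: [3.142, 0.0, 1.241]
force: [0.1, 0.4, 0.0]
opening: 0.997
[ 1.1744  0.2357  1.2564 -0.      1.6496 -0.0666] [178.  520.  383.3] [3.1416e+00 1.0000e-04 1.2410e+00]
[ 463.88433359 -534.80656192    0.        ] [ 5.06735222e+02 -5.42600716e+02  2.27373675e-13] [ 449.70385262 -530.49591316    0.        ] [ 474.99262236 -545.33682133    0.        ] [ 421.27066695 -529.46117693    0.        ]
```

```bash
cat >> h.py <<'E'
import json,os
def log():
    s=observe();open("log.jsonl","a").write(json.dumps([s['joint_positions'].tolist(),s['tcp_pos'].tolist(),s['eef_rot'].tolist()])+"\n")
    print(round(s['time'],2),s['joint_positions'].round(3),s['tcp_pos'].round(1),s['eef_rot'].round(3),s['force'].round(1),round(s['opening'],3))
E
python3 -c "
from h import *
log()"
python3 -m inch '[{"x":0,"y":0,"z":-0.05,"ax":-0.04,"ay":0,"az":0,"claw":-1},{"x":0,"y":0,"z":-0.05,"ax":-0.08,"ay":0,"az":0,"claw":-1},{"x":0,"y":0.1,"z":-0.05,"ax":-0.12,"ay":0,"az":0,"claw":-1},{"x":0,"y":0.1,"z":-0.05,"ax":-0.12,"ay":0,"az":0,"claw":-1}]' >/dev/null; python3 -c "
from h import *
log()"
python3 -m inch '[{"x":0.1,"y":0.1,"z":-0.05,"ax":-0.03,"ay":0.02,"az":0.04,"claw":-1},{"x":0.1,"y":0.1,"z":0,"ax":-0.06,"ay":0.04,"az":0.08,"claw":-1},{"x":0.1,"y":0.1,"z":0,"ax":-0.06,"ay":0.04,"az":0.08,"claw":-1}]' >/dev/null; python3 -c "
from h import *
log()"
```

```text
1.9 [ 1.174  0.236  1.256 -0.     1.65  -0.067] [178.  520.  383.3] [3.142 0.    1.241] [0.1 0.4 0. ] 0.997
2.3 [ 1.246  0.24   1.24  -0.383  1.658 -0.03 ] [226.9 503.5 405.6] [2.760e+00 2.000e-03 1.241e+00] [-0.9  0.7  0.9] 0.999
2.6 [ 1.24   0.305  1.173 -0.579  1.549  0.215] [287.  536.9 422.8] [ 2.593 -0.226  1.068] [-0.3  0.6 -0.7] 1.002
```

```bash
cat > fk.py <<'E'
from h import *
from scipy.optimize import least_squares
D=[json.loads(l) for l in open("log.jsonl")]
D.append([[1.17442,.2999,1.521,0,1.3207,-.0666],[178.1,520.3,231.3],[-3.1416,0,1.241]])
Rz=lambda a:Ro.from_euler('z',a).as_matrix();Ry=lambda a:Ro.from_euler('y',a).as_matrix()
def fkR(q): return Rz(q[0])@Ry(q[1]+q[2])@Rz(q[3])@Ry(q[4])@Rz(q[5])
def pts(q,p):
    a1,d1,L2,e3,L3,T=p
    S=Rz(q[0])@np.array([a1,0,d1])
    E=S+Rz(q[0])@Ry(q[1])@np.array([0,0,L2])
    W=E+Rz(q[0])@Ry(q[1]+q[2])@np.array([e3,0,L3])
    return S,E,W,W+fkR(q)@np.array([0,0,T])
def fitp():
    r=least_squares(lambda p:np.concatenate([pts(d[0],p)[3]-d[1] for d in D]+[[ (p[3])*.002,(p[0])*.001]]),[0,300,500,0,450,250]);return r
LO=np.array([-3.03,-.79,.23,-1.04,0,-2.55])+.03;HI=np.array([3.03,2.21,2.52,4.18,3.07,2.55])-.03
def ik(P,R,q0,p):
    def f(q):
        return np.concatenate([(pts(q,p)[3]-P)/100,(fkR(q)-R).ravel()])
    r=least_squares(f,np.clip(q0,LO+1e-3,HI-1e-3),bounds=(LO,HI));return r.x,np.abs(r.fun).max()
if __name__=="__main__":
    for d in D: print(np.abs(fkR(d[0])-Ro.from_euler('xyz',d[2]).as_matrix()).max())
    r=fitp();print(r.x.round(1),r.cost,r.fun.reshape(-1)[:15].round(1))
E
python3 fk.py
```

```text
1.8922419419012735
1.8922668613431446
1.707717866597128
1.8922231223684745
[-33.3 101.8 489.9  54.4 465.2 170.9] 1436.724856139339 [ 34.  -13.5   6.3   9.1  -1.6   1.1  -4.2  -0.7  -7.1  33.7 -14.2  -0.2
   0.1  -0. ]
```

```bash
sed -i 's/@Ry(q\[4\])@Rz(q\[5\])/@Ry(q[4])@Rz(q[5]+np.pi)/' fk.py; python3 fk.py
```

```text
3.097591017779504e-16
4.440892098500626e-16
2.220446049250313e-16
1.8922241619645508e-05
[-33.3 101.8 489.9  54.4 465.2 170.9] 1436.7248561392535 [ 34.  -13.5   6.3   9.1  -1.6   1.1  -4.2  -0.7  -7.1  33.7 -14.2  -0.2
   0.1  -0. ]
```

```bash
python3 - <<'E'
s=open("fk.py").read()
s=s.replace("a1,d1,L2,e3,L3,T=p","a1,d1,L2,e3,L3,T,b,c=p").replace("np.array([e3,0,L3])","np.array([e3,b,L3])").replace("W+fkR(q)@np.array([0,0,T])","W+fkR(q)@np.array([0,0,T])+Rz(q[0])@Ry(q[1]+q[2])@Rz(q[3])@Ry(q[4])@np.array([c,0,0])").replace("[0,300,500,0,450,250]","[0,300,500,0,450,250,36,0]").replace("[[ (p[3])*.002,(p[0])*.001]]","[[ p[3]*.002,p[0]*.001,p[7]*.01]]")
open("fk.py","w").write(s)
E
python3 fk.py
```

```text
3.097591017779504e-16
4.440892098500626e-16
2.220446049250313e-16
1.8922241619645508e-05
[  0.  221.4 424.2  41.1 447.5 244.8  36.6  -0. ] 0.003430000540781441 [ 0.  -0.   0.   0.   0.  -0.  -0.  -0.  -0.  -0.   0.  -0.   0.1  0.
 -0. ]
```

Run:
```python
import bench
print([n for n in dir(bench) if not n.startswith('_')], getattr(bench,'hold_point_z',None))
from fk import *
hp=getattr(bench,'hold_point_z',15) or 15
p=fitp().x
def Rtool(az,tilt,flip):  # tilt below horizontal, tool z = d ; tool x horizontal
    a,t=np.radians(az),np.radians(tilt)
    z=np.array([np.cos(t)*np.cos(a),np.cos(t)*np.sin(a),-np.sin(t)]);x=np.array([-np.sin(a),np.cos(a),0])*(1 if flip else -1)
    return np.c_[x,np.cross(z,x),z]
V=np.array([469.3,378,70.])
q0=observe()['joint_positions']
for az in(-20,-35,-50,-65,-80):
  for tilt in(20,30,40):
    for fl in(0,1):
      R=Rtool(az,tilt,fl);P=V+R[:,2]*hp
      best=None
      for s in([q0,[1,.5,1.2,-.9,1.5,1],[1,.5,1.2,-.9,1.5,-2],[.9,.8,1.2,3.5,1,0],[.9,.8,1.2,3.5,1,2],[.9,.8,1.2,3.5,1,-2],[.6,.8,1.2,3,.5,0]]):
        q,e=ik(P,R,np.array(s),p)
        if e<2e-3 and (best is None or 1): print(az,tilt,fl,q.round(2),"W",pts(q,p)[2].round());best=q;
```

```text
['IKError', 'capture', 'finish_job', 'hold_point_z', 'observe', 'silhouettes', 'spot_in'] 18.700000000000003
-50 40 0 [ 0.9   0.77  1.46 -0.9   1.29 -2.5 ] W [358. 511. 215.]
-50 40 0 [ 0.9   0.77  1.46 -0.9   1.29 -2.5 ] W [358. 511. 215.]
-50 40 1 [ 0.9   0.77  1.46 -0.9   1.29  0.64] W [358. 511. 215.]
-50 40 1 [ 0.9   0.77  1.46 -0.9   1.29  0.64] W [358. 511. 215.]
-50 40 1 [ 0.9   0.77  1.46 -0.9   1.29  0.64] W [358. 511. 215.]
-65 20 0 [ 0.93  0.99  1.24 -0.99  1.71 -2.35] W [380. 571. 147.]
-65 20 0 [ 0.93  0.99  1.24 -0.99  1.71 -2.35] W [380. 571. 147.]
-65 20 1 [ 0.93  0.99  1.24 -0.99  1.71  0.79] W [380. 571. 147.]
-65 20 1 [ 0.93  0.99  1.24 -0.99  1.71  0.79] W [380. 571. 147.]
-65 20 1 [ 0.93  0.99  1.24 -0.99  1.71  0.79] W [380. 571. 147.]
-65 30 0 [ 0.91  0.92  1.28 -0.88  1.6  -2.38] W [387. 555. 183.]
-65 30 0 [ 0.91  0.92  1.28 -0.88  1.6  -2.38] W [387. 555. 183.]
-65 30 1 [ 0.91  0.92  1.28 -0.88  1.6   0.76] W [387. 555. 183.]
-65 30 1 [ 0.91  0.92  1.28 -0.88  1.6   0.76] W [387. 555. 183.]
-65 30 1 [ 0.91  0.92  1.28 -0.88  1.6   0.76] W [387. 555. 183.]
-
[... 618 characters left out ...]
06 -0.86  1.91  0.83] W [432. 587. 147.]
-80 30 0 [ 0.87  1.    1.12 -0.75  1.78 -2.31] W [435. 571. 183.]
-80 30 0 [ 0.87  1.    1.12 -0.75  1.78 -2.31] W [435. 571. 183.]
-80 30 1 [ 0.87  1.    1.12 -0.75  1.78  0.83] W [435. 571. 183.]
-80 30 1 [ 0.87  1.    1.12 -0.75  1.78  0.83] W [435. 571. 183.]
-80 30 1 [ 0.87  1.    1.12 -0.75  1.78  0.83] W [435. 571. 183.]
-80 40 0 [ 0.84  0.92  1.18 -0.65  1.65 -2.32] W [439. 549. 215.]
-80 40 0 [ 0.84  0.92  1.18 -0.65  1.65 -2.32] W [439. 549. 215.]
-80 40 1 [ 0.84  0.92  1.18 -0.65  1.65  0.83] W [439. 549. 215.]
-80 40 1 [ 0.84  0.92  1.18 -0.65  1.65  0.83] W [439. 549. 215.]
-80 40 1 [ 0.84  0.92  1.18 -0.65  1.65  0.83] W [439. 549. 215.]
```

```bash
cat > plan.py <<'E'
from fk import *
import pickle
hp=18.7
p=fitp().x
gp=pickle.load(open("g.pkl","rb"))[0]
def Gw(P,gp=gp): 
    c,s=np.cos(gp[2]),np.sin(gp[2]);return np.array([gp[0]+c*P[0]-s*P[1],gp[1]+s*P[0]+c*P[1],P[2]])
def Rgrasp(az,tilt):
    a,t=np.radians(az),np.radians(tilt)
    z=np.array([np.cos(t)*np.cos(a),np.cos(t)*np.sin(a),-np.sin(t)]);x=np.array([-np.sin(a),np.cos(a),0])
    return np.c_[x,np.cross(z,x),z]
def Rplace(tilt,yaw=None):
    yaw=gp[2] if yaw is None else yaw
    t=np.radians(tilt);x=Rz(yaw)@[1,0,0];yg=Rz(yaw)@[0,1,0];z=np.sin(t)*yg-np.cos(t)*np.array([0,0,1.])
    return np.c_[x,np.cross(z,x),z]
def delta(P,R,P0=None,R0=None):
    s=observe()
    if P0 is None:P0=s['tcp_pos'];R0=Ro.from_euler('xyz',s['eef_rot']).as_matrix()
    d=R0.T@(np.array(P)-P0)/500; a=Ro.from_matrix(R0.T@R).as_rotvec()/np.pi
    print("x,y,z",d.round(4),"a",a.round(4),"deg",round(float(np.linalg.norm(a))*180,1),"mm",round(float(np.linalg.norm(d))*500,1));return d,a
E
python3 - <<'E'
from plan import *
from fit import s,t,tri
print("cup rim near pt",tri([s,t],[(334,395),(155,177)]))
for az,tilt in((-65,25),(-65,30),(-65,35),(-75,30),(-75,35)):
    R=Rgrasp(az,tilt);q,e=ik(np.array([469,378,70])+R[:,2]*hp,R,np.array([.9,.9,1.3,-.9,1.6,.8]),p);S,E,W,T=pts(q,p)
    print(az,tilt,e<1e-3,q.round(2),E.round(),W.round())
    g=Gw((-68,8,62));R=Rplace(tilt)
    for q0 in([-.7,.5,1.4,0,1.2,-2],[-.7,.5,1.4,0,1.2,0],[-.7,.5,1.4,.5,1.2,-.8]):
        q,e=ik(g+R[:,2]*hp,R,np.array(q0),p);print("   place",e<1e-3,q.round(2),pts(q,p)[1].round(),pts(q,p)[2].round())
print(gp)
E
```

```text
long head [471.4 380.8   4. ] [466.8 375.6   4. ] tip [472.2 380.1 160. ] [467.8 376.  160. ]
short_a head [330.1 471.8   4. ] [324.6 466.1   4. ] tip [334.8 467.  106. ] [330.3 463.6 106. ]
short_b head [328.6 350.9   4. ] [323.5 348.2   4. ] tip [333.3 349.5 106. ] [329.  346.9 106. ]
cup rim near pt [492.45232012 580.0363554   24.66916104]
-65 25 True [ 0.92  0.96  1.26 -0.94  1.66  0.78] [210. 276. 466.] [382. 564. 166.]
   place True [-0.86  0.54  1.72  0.31  1.22 -0.98] [ 142. -166.  585.] [ 376. -384.  267.]
   place True [-0.86  0.54  1.72  0.31  1.22 -0.98] [ 142. -166.  585.] [ 376. -384.  267.]
   place True [-0.86  0.54  1.72  0.31  1.22 -0.98] [ 142. -166.  585.] [ 376. -384.  267.]
-65 30 True [ 0.91  0.92  1.28 -0.88  1.6   0.77] [207. 266. 479.] [386. 555. 183.]
   place True [-0.89  0.58  1.69  0.35  1.3  -1.01] [ 147. -179.  577.] [ 376. -401.  258.]
   place True [-0.89  0.58  1.69  0.35  1.3  -1.01] [ 147. -179.  577.] [ 376. -401.  258.]
   place True [-0.89  0.58  1.69  0.35  1.3  -1.01] [ 147. -179.  577.] [ 376. -401.  258.]
-65 35 True [ 0.89  0.88  1.3  -0.8
[... 394 characters left out ...]
18. 567. 183.]
   place True [-0.89  0.58  1.69  0.35  1.3  -1.01] [ 147. -179.  577.] [ 376. -401.  258.]
   place True [-0.89  0.58  1.69  0.35  1.3  -1.01] [ 147. -179.  577.] [ 376. -401.  258.]
   place True [-0.89  0.58  1.69  0.35  1.3  -1.01] [ 147. -179.  577.] [ 376. -401.  258.]
-75 35 True [ 0.87  0.93  1.2  -0.74  1.66  0.8 ] [220. 261. 474.] [421. 557. 200.]
   place True [-0.9   0.62  1.66  0.39  1.37 -1.04] [ 151. -193.  568.] [ 375. -418.  247.]
   place True [-0.9   0.62  1.66  0.39  1.37 -1.04] [ 151. -193.  568.] [ 375. -418.  247.]
   place True [-0.9   0.62  1.66  0.39  1.37 -1.04] [ 151. -193.  568.] [ 375. -418.  247.]
[ 4.48195937e+02 -2.99316898e+02 -4.46824286e-02]
```

Run:
```python
from plan import *
R=Rgrasp(-65,30);V=np.array([469.3,378,70.])
P=V+R[:,2]*(hp-150);print(P)
delta(P,R)
```

```text
[421.2444428  481.05547498 135.65      ]
x,y,z [-0.098  -0.0488  0.6343] a [-0.1754 -0.1944  0.0911] deg 49.9 mm 321.8
```

```bash
python3 -m inch '[{"x":-0.016,"y":-0.008,"z":0.09,"ax":-0.03,"ay":-0.032,"az":0.015,"claw":-1},{"x":-0.032,"y":-0.016,"z":0.18,"ax":-0.058,"ay":-0.064,"az":0.03,"claw":-1},{"x":-0.048,"y":-0.024,"z":0.27,"ax":-0.088,"ay":-0.097,"az":0.045,"claw":-1},{"x":-0.064,"y":-0.032,"z":0.36,"ax":-0.117,"ay":-0.13,"az":0.06,"claw":-1},{"x":-0.08,"y":-0.04,"z":0.45,"ax":-0.146,"ay":-0.162,"az":0.076,"claw":-1},{"x":-0.09,"y":-0.045,"z":0.54,"ax":-0.1754,"ay":-0.1944,"az":0.0911,"claw":-1},{"x":-0.098,"y":-0.0488,"z":0.6343,"ax":-0.1754,"ay":-0.1944,"az":0.0911,"claw":-1},{"x":-0.098,"y":-0.0488,"z":0.6343,"ax":-0.1754,"ay":-0.1944,"az":0.0911,"claw":-1},{"x":-0.098,"y":-0.0488,"z":0.6343,"ax":-0.1754,"ay":-0.1944,"az":0.0911,"claw":-1}]' >/dev/null
python3 - <<'E'
from plan import *
log();print(fitp().x.round(1),fitp().cost)
cs=[capture("scene"),capture("top")]
pickle.dump(cs,open("c1.pkl","wb"))
crop(cs[0],280,280,110,90,7,"s1.png");crop(cs[1],130,130,130,100,6,"t1.png")
R=Rgrasp(-65,30);V=np.array([469.3,378,70.]);delta(V+R[:,2]*hp,R)
E
```

```text
3.5 [ 1.066  0.962  0.989 -0.82   1.862  0.666] [419.6 480.7 137.1] [2.095 0.003 0.439] [-1.3 -0.3  1.5] 0.999
[  0.  221.4 424.2  41.1 447.5 244.8  36.6  -0. ] 0.003430000540781441
x,y,z [ 0.0017 -0.0048  0.307 ] a [-0.0009 -0.0014  0.0004] deg 0.3 mm 153.5
```

View pics/s1.png

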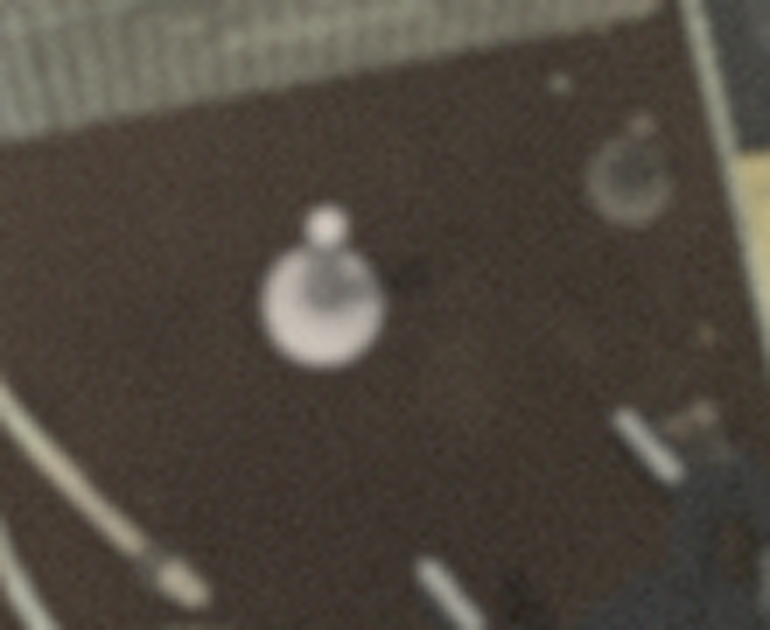

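View pics/t1.png

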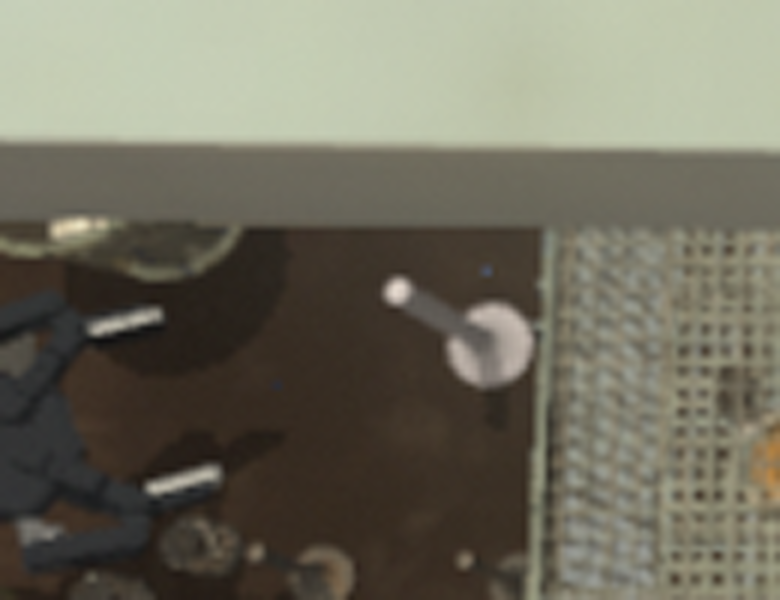

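Run:
```python
from plan import *
s,t=pickle.load(open("c1.pkl","rb"))
o=observe();R=Ro.from_euler('xyz',o['eef_rot']).as_matrix();T=o['tcp_pos']
us=(280+525/7,280+488/7);ut=(130+190/6,130+390/6)
print(us,ut,"tri",tri([s,t],[us,ut]))
for k in(0,13):
  for y in(0,11):
    P=T-R[:,2]*k+R[:,1]*y
    print(k,y,P.round(1),proj(s,P),proj(t,P))
P=T-13*R[:,2]
for x in(-43,43):
  print(x,(proj(s,P+R[:,0]*x)-[280,280])*7,(proj(t,P+R[:,0]*x)-[130,130])*6)
  P2=P+R[:,1]*11;print(x,(proj(s,P2+R[:,0]*x)-[280,280])*7,(proj(t,P2+R[:,0]*x)-[130,130])*6)
```

```text
(355.0, 349.7142857142857) (161.66666666666666, 195.0) tri [414.27611064 488.8000938  148.10221586]
0 0 [419.2 481.9 139.8] [[352.69776076 347.89423835]] [[165.12229823 193.79564418]]
0 11 [421.5 476.9 149.3] [[351.6777862 345.6158475]] [[165.42332951 192.61883892]]
13 0 [414.4 492.  146.4] [[355.39873885 351.11165897]] [[161.02049101 194.86712925]]
13 11 [416.7 487.  155.9] [[354.38483671 348.83169866]] [[161.29303063 193.69176777]]
-43 [[616.4557658  430.38690328]] [[212.94341928 461.30956546]]
-43 [[609.89413339 414.2108424 ]] [[214.78628929 454.74949969]]
43 [[437.52170546 566.39619963]] [[159.60649577 317.9133504 ]]
43 [[429.87025567 550.66336891]] [[161.03869281 310.38066831]]
```

Run:
```python
from plan import *
R=Rgrasp(-65,30);V=np.array([470.5,379,70.]);delta(V+R[:,2]*hp,R)
```

```text
x,y,z [ 0.0047 -0.0052  0.3063] a [-0.0009 -0.0014  0.0004] deg 0.3 mm 153.2
```

```bash
python3 -m inch '[{"x":0.0047,"y":-0.0052,"z":0.06,"ax":0,"ay":0,"az":0,"claw":-1},{"x":0.0047,"y":-0.0052,"z":0.12,"ax":0,"ay":0,"az":0,"claw":-1},{"x":0.0047,"y":-0.0052,"z":0.18,"ax":0,"ay":0,"az":0,"claw":-1},{"x":0.0047,"y":-0.0052,"z":0.24,"ax":0,"ay":0,"az":0,"claw":-1},{"x":0.0047,"y":-0.0052,"z":0.28,"ax":0,"ay":0,"az":0,"claw":-1},{"x":0.0047,"y":-0.0052,"z":0.3063,"ax":0,"ay":0,"az":0,"claw":-1},{"x":0.0047,"y":-0.0052,"z":0.3063,"ax":0,"ay":0,"az":0,"claw":-1},{"x":0.0047,"y":-0.0052,"z":0.3063,"ax":0,"ay":0,"az":0,"claw":-1}]'
python3 - <<'E'
from plan import *
log()
cs=[capture("scene"),capture("top")]
pickle.dump(cs,open("c2.pkl","wb"))
crop(cs[0],280,280,110,90,7,"s2.png");crop(cs[1],130,130,130,100,6,"t2.png")
R=Rgrasp(-65,30);V=np.array([470.5,379,70.]);delta(V+R[:,2]*hp,R)
E
```

```text
time: 4.4
tcp_pos: [477.5, 364.2, 60.0]
eef_rot: [2.096, -0.0, 0.441]
force: [-0.1, 0.0, 0.2]
opening: 1.0
4.4 [ 0.908  0.921  1.276 -0.883  1.593  0.762] [477.5 364.2  60. ] [ 2.096 -0.     0.441] [-0.1  0.   0.2] 1.0
x,y,z [-0.0001  0.0018 -0.0012] a [-0.0003 -0.0014  0.0009] deg 0.3 mm 1.1
```

View pics/s2.png

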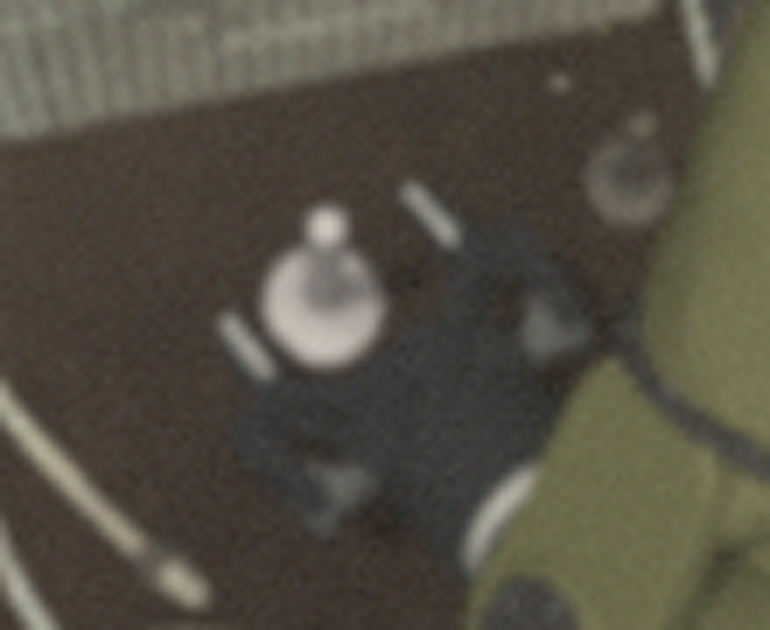

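View pics/t2.png

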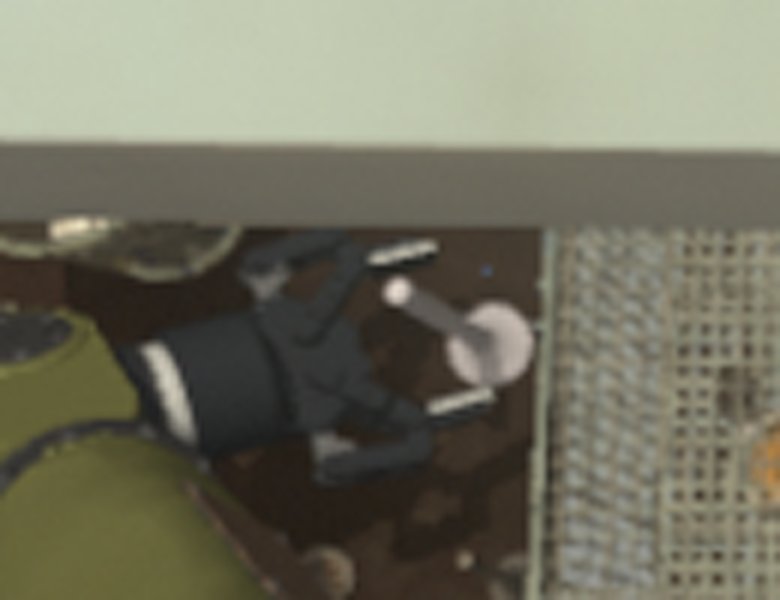

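```bash
python3 -m inch '[{"x":0,"y":0,"z":0,"ax":0,"ay":0,"az":0,"claw":1},{"x":0,"y":0,"z":0,"ax":0,"ay":0,"az":0,"claw":1},{"x":0,"y":0,"z":0,"ax":0,"ay":0,"az":0,"claw":1},{"x":0,"y":0,"z":0,"ax":0,"ay":0,"az":0,"claw":1},{"x":0,"y":0,"z":0,"ax":0,"ay":0,"az":0,"claw":1},{"x":0,"y":0,"z":0,"ax":0,"ay":0,"az":0,"claw":1},{"x":0,"y":0,"z":0,"ax":0,"ay":0,"az":0,"claw":1},{"x":0,"y":0,"z":0,"ax":0,"ay":0,"az":0,"claw":1}]' 80
python3 - <<'E'
from plan import *
log()
cs=[capture("scene"),capture("top")]
pickle.dump(cs,open("c3.pkl","wb"))
crop(cs[0],280,280,110,90,7,"s3.png");crop(cs[1],130,130,130,100,6,"t3.png")
E
```

```text
time: 5.3
tcp_pos: [477.6, 363.0, 58.4]
eef_rot: [2.095, 0.002, 0.44]
force: [-0.1, 0.0, -1.8]
opening: 0.14
5.3 [ 0.907  0.922  1.278 -0.884  1.592  0.762] [477.6 363.   58.4] [2.095e+00 2.000e-03 4.400e-01] [-0.1  0.  -1.8] 0.14
```

View pics/s3.png

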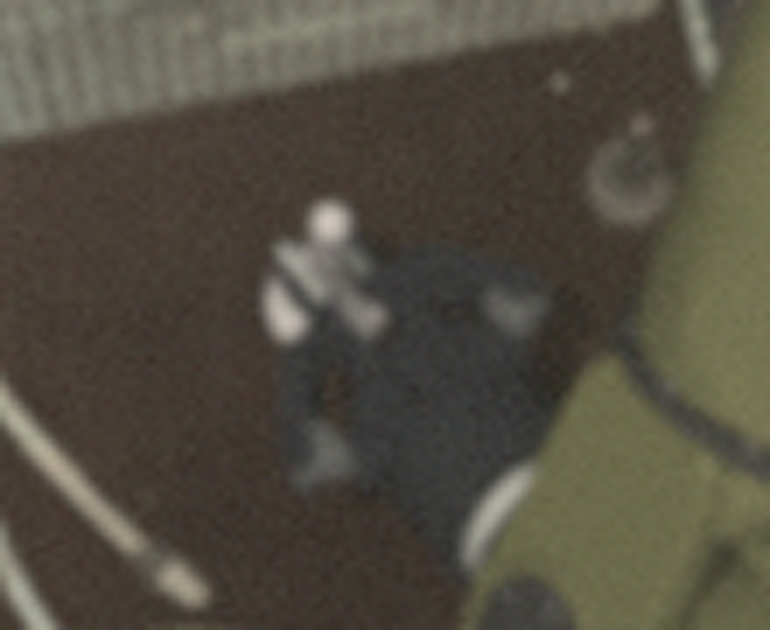

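View pics/t3.png

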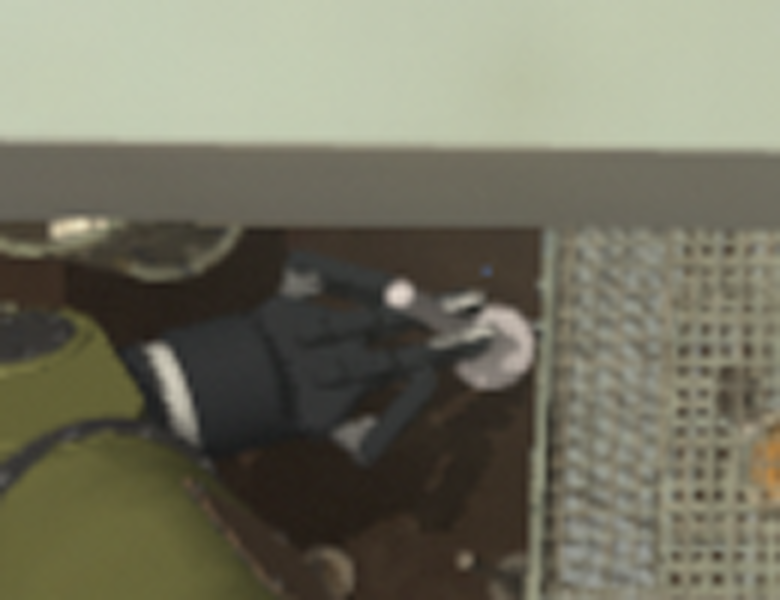

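```bash
python3 -m inch '[{"x":0,"y":0.03,"z":-0.017,"ax":0,"ay":0,"az":0,"claw":1},{"x":0,"y":0.09,"z":-0.052,"ax":0,"ay":0,"az":0,"claw":1},{"x":0,"y":0.17,"z":-0.098,"ax":0,"ay":0,"az":0,"claw":1},{"x":0,"y":0.25,"z":-0.144,"ax":0,"ay":0,"az":0,"claw":1},{"x":0,"y":0.33,"z":-0.19,"ax":0,"ay":0,"az":0,"claw":1},{"x":0,"y":0.41,"z":-0.237,"ax":0,"ay":0,"az":0,"claw":1},{"x":0,"y":0.49,"z":-0.283,"ax":0,"ay":0,"az":0,"claw":1},{"x":0,"y":0.53,"z":-0.306,"ax":0,"ay":0,"az":0,"claw":1},{"x":0,"y":0.53,"z":-0.306,"ax":0,"ay":0,"az":0,"claw":1},{"x":0,"y":0.53,"z":-0.306,"ax":0,"ay":0,"az":0,"claw":1}]'
python3 - <<'E'
from plan import *
log()
cs=[capture("scene"),capture("top")]
pickle.dump(cs,open("c4.pkl","wb"))
crop(cs[0],230,200,200,150,4,"s4.png");crop(cs[1],100,100,200,150,4,"t4.png")
# transport IK path
Rg=Rplace(30);g=Gw((-68,6,62+150))
delta(g+Rg[:,2]*hp,Rg)
q,e=ik(g+Rg[:,2]*hp,Rg,np.array([-.8,.5,1.4,.3,1.3,-1]),p);print(q.round(2),e)
E
```

```text
time: 6.4
tcp_pos: [477.9, 363.0, 364.4]
eef_rot: [2.095, 0.002, 0.44]
force: [0.2, 0.5, -3.5]
opening: 0.132
6.4 [ 0.907  0.587  1.088 -0.962  1.913  0.338] [477.9 363.  364.4] [2.095e+00 2.000e-03 4.400e-01] [ 0.2  0.5 -3.5] 0.132
x,y,z [-0.7229  0.2479  1.1065] a [ 0.4899 -0.0429  0.1658] deg 93.4 mm 672.4
[-0.89  0.37  1.6   0.34  1.58 -0.91] 2.842170943040401e-15
```

View pics/s4.png

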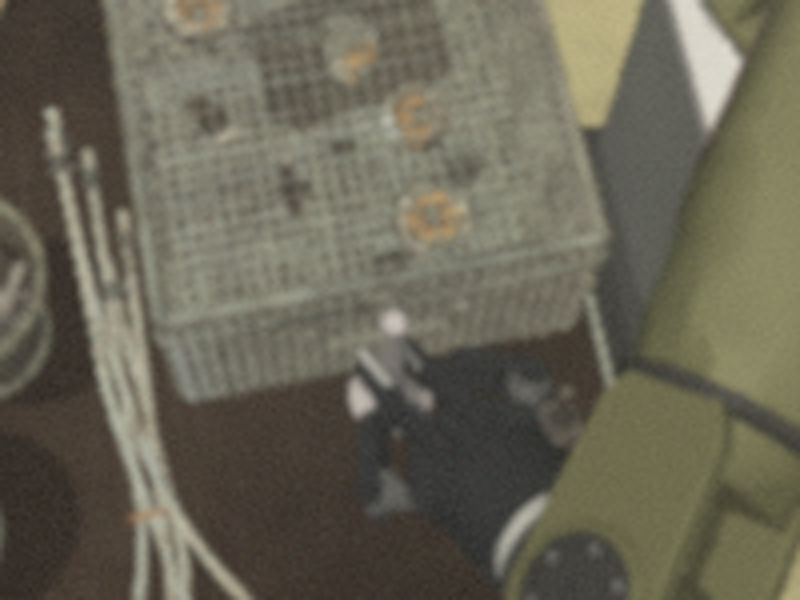

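View pics/t4.png

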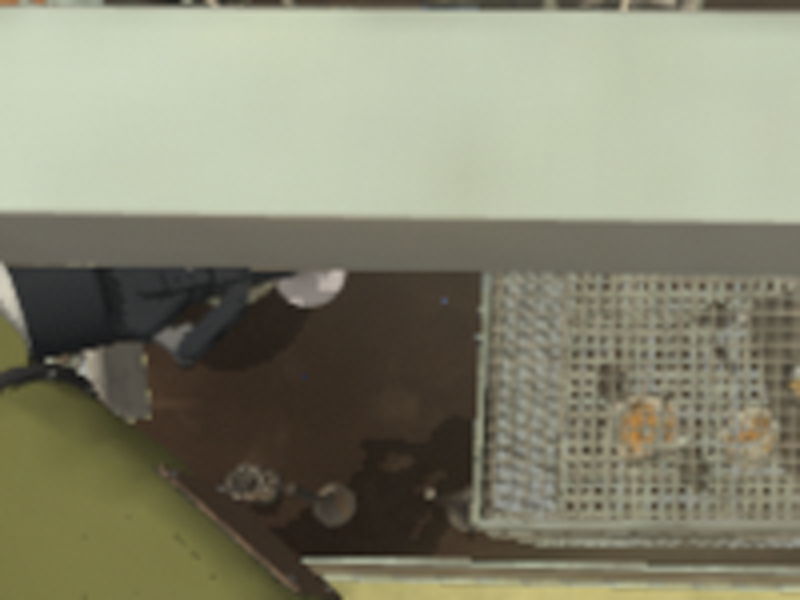

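Run:
```python
from plan import *
from scipy.spatial.transform import Slerp
o=observe();P0=o['tcp_pos'];R0=Ro.from_euler('xyz',o['eef_rot'])
Rg=Rplace(30);P1=Gw((-68,6,62+260))+Rg[:,2]*hp
sl=Slerp([0,1],Ro.concatenate([R0,Ro.from_matrix(Rg)]));q=o['joint_positions']
for f in np.linspace(0,1,11):
    P=P0+(P1-P0)*f+np.array([20*np.sin(np.pi*f),0,40*np.sin(np.pi*f)]);R=sl(f).as_matrix()
    q2,e=ik(P,R,q,p);S,E,W,T=pts(q2,p)
    d=R0.as_matrix().T@(P-P0)/500;a=(R0.inv()*sl(f)).as_rotvec()/np.pi
    v=.866*R[:,1]-.5*R[:,2];gq=P-R[:,2]*hp;hd=gq-68*v
    print(round(f,1),e<1e-3,q2.round(2),np.abs(q2-q).max().round(2),"W",W.round(),"head",hd.round(),"|",d.round(3),a.round(4));q=q2
```

```text
0.0 True [ 0.91  0.59  1.09 -0.96  1.91  0.34] 0.0 W [388. 555. 485.] head [471. 378. 304.] | [0. 0. 0.] [0. 0. 0.]
0.1 True [ 0.81  0.42  1.25 -0.84  1.81  0.37] 0.17 W [396. 473. 523.] head [466. 322. 314.] | [-0.061  0.068  0.092] [ 0.049  -0.0043  0.0166]
0.2 True [ 0.7   0.27  1.38 -0.71  1.7   0.34] 0.15 W [403. 385. 556.] head [462. 267. 324.] | [-0.124  0.134  0.184] [ 0.098  -0.0086  0.0332]
0.3 True [ 0.55  0.13  1.48 -0.58  1.6   0.27] 0.15 W [409. 293. 582.] head [456. 210. 333.] | [-0.188  0.195  0.279] [ 0.147  -0.0129  0.0497]
0.4 True [ 0.37  0.02  1.56 -0.43  1.52  0.15] 0.18 W [413. 197. 601.] head [450. 152. 340.] | [-0.256  0.25   0.375] [ 0.196  -0.0171  0.0663]
0.5 True [ 0.15 -0.06  1.61 -0.26  1.47 -0.03] 0.22 W [414.  99. 610.] head [442.  93. 344.] | [-0.326  0.297  0.473] [ 0.2449 -0.0214  0.0829]
0.6 True [-0.09 -0.09  1.64 -0.08  1.47 -0.23] 0.24 W [412.  -2. 609.] head [433.  33. 346.] | [-0.4    0.337  0.574] [ 0.2939 -0.0257  0.0995]
0.7 True [-0.33 -0.07  1.65  0.08  1.51 -0.43] 0.24 W [ 407. -103.  599.] head [422. -28. 343.] | [-0.478  0.37   0.677] [ 0.3429 -0.03    0.116 ]
0.8 True [-0.55  0.01  1.62  0.21  1.58 -0.61] 0.22 W [ 399. -204.  580.] head [410. -91. 338.] | [-0.558  0.397  0.782] [ 0.3919 -0.0343  0.1326]
0.9 True [-0.74  0.12  1.56  0.3   1.68 -0.74] 0.18 W [ 389. -305.  552.] head [ 397. -156.  331.] | [-0.64   0.419  0.889] [ 0.4409 -0.0386  0.1492]
1.0 True [-0.89  0.27  1.46  0.35  1.8  -0.83] 0.15 W [ 375. -403.  518.] head [ 384. -222.  322.] | [-0.724  0.438  0.997] [ 0.4899 -0.0429  0.1658]
```

```bash
python3 -m inch '[{"x":-0.03,"y":0.034,"z":0.046,"ax":0.0245,"ay":-0.002,"az":0.008,"claw":1},{"x":-0.061,"y":0.068,"z":0.092,"ax":0.049,"ay":-0.0043,"az":0.0166,"claw":1},{"x":-0.092,"y":0.101,"z":0.138,"ax":0.0735,"ay":-0.0065,"az":0.025,"claw":1},{"x":-0.124,"y":0.134,"z":0.184,"ax":0.098,"ay":-0.0086,"az":0.0332,"claw":1},{"x":-0.156,"y":0.165,"z":0.232,"ax":0.1225,"ay":-0.0108,"az":0.0415,"claw":1},{"x":-0.188,"y":0.195,"z":0.279,"ax":0.147,"ay":-0.0129,"az":0.0497,"claw":1},{"x":-0.222,"y":0.223,"z":0.327,"ax":0.1715,"ay":-0.015,"az":0.058,"claw":1},{"x":-0.256,"y":0.25,"z":0.375,"ax":0.196,"ay":-0.0171,"az":0.0663,"claw":1},{"x":-0.291,"y":0.274,"z":0.424,"ax":0.2205,"ay":-0.0193,"az":0.0746,"claw":1},{"x":-0.326,"y":0.297,"z":0.473,"ax":0.2449,"ay":-0.0214,"az":0.0829,"claw":1}]'
python3 - <<'E'
from plan import *
from scipy.spatial.transform import Slerp
log()
o=observe();P0=o['tcp_pos'];R0=Ro.from_euler('xyz',o['eef_rot'])
Rg=Rplace(30);P1=Gw((-68,6,62+260))+Rg[:,2]*hp
sl=Slerp([0,1],Ro.concatenate([R0,Ro.from_matrix(Rg)]));q=o['joint_positions']
for f in np.linspace(0,1,9)[1:]:
    P=P0+(P1-P0)*f+np.array([20*np.sin(np.pi*f),0,20*np.sin(np.pi*f)]);R=sl(f).as_matrix()
    q2,e=ik(P,R,q,p);d=R0.as_matrix().T@(P-P0)/500;a=(R0.inv()*sl(f)).as_rotvec()/np.pi
    print(round(f,1),e<1e-3,q2.round(2),"|",d.round(3),a.round(4));q=q2
E
```

```text
time: 7.5
tcp_pos: [449.0, 40.2, 374.1]
eef_rot: [2.884, -0.1, 0.198]
force: [1.2, 0.1, -2.9]
opening: 0.135
7.5 [ 0.144 -0.059  1.616 -0.253  1.473 -0.03 ] [449.   40.2 374.1] [ 2.884 -0.1    0.198] [ 1.2  0.1 -2.9] 0.135
0.1 True [-0.01 -0.07  1.62 -0.14  1.47 -0.16] | [-0.018  0.076  0.02 ] [ 0.0304 -0.0027  0.0103]
0.2 True [-0.15 -0.06  1.61 -0.03  1.49 -0.28] | [-0.038  0.151  0.042] [ 0.0609 -0.0054  0.0206]
0.4 True [-0.3  -0.04  1.6   0.07  1.52 -0.4 ] | [-0.062  0.224  0.067] [ 0.0913 -0.0081  0.031 ]
0.5 True [-0.44 -0.    1.58  0.16  1.57 -0.51] | [-0.093  0.294  0.097] [ 0.1217 -0.0109  0.0413]
0.6 True [-0.56  0.05  1.56  0.23  1.62 -0.61] | [-0.13   0.362  0.132] [ 0.1522 -0.0136  0.0516]
0.8 True [-0.68  0.11  1.54  0.28  1.68 -0.69] | [-0.173  0.428  0.172] [ 0.1826 -0.0163  0.0619]
0.9 True [-0.79  0.19  1.5   0.32  1.74 -0.77] | [-0.221  0.492  0.215] [ 0.213  -0.019   0.0723]
1.0 True [-0.89  0.27  1.46  0.35  1.8  -0.83] | [-0.272  0.555  0.26 ] [ 0.2435 -0.0217  0.0826]
```

```bash
python3 -m inch '[{"x":-0.018,"y":0.076,"z":0.02,"ax":0.0304,"ay":-0.0027,"az":0.0103,"claw":1},{"x":-0.038,"y":0.151,"z":0.042,"ax":0.0609,"ay":-0.0054,"az":0.0206,"claw":1},{"x":-0.062,"y":0.224,"z":0.067,"ax":0.0913,"ay":-0.0081,"az":0.031,"claw":1},{"x":-0.093,"y":0.294,"z":0.097,"ax":0.1217,"ay":-0.0109,"az":0.0413,"claw":1},{"x":-0.13,"y":0.362,"z":0.132,"ax":0.1522,"ay":-0.0136,"az":0.0516,"claw":1},{"x":-0.173,"y":0.428,"z":0.172,"ax":0.1826,"ay":-0.0163,"az":0.0619,"claw":1},{"x":-0.221,"y":0.492,"z":0.215,"ax":0.213,"ay":-0.019,"az":0.0723,"claw":1},{"x":-0.272,"y":0.555,"z":0.26,"ax":0.2435,"ay":-0.0217,"az":0.0826,"claw":1},{"x":-0.272,"y":0.555,"z":0.26,"ax":0.2435,"ay":-0.0217,"az":0.0826,"claw":1},{"x":-0.272,"y":0.555,"z":0.26,"ax":0.2435,"ay":-0.0217,"az":0.0826,"claw":1}]'
python3 - <<'E'
from plan import *
log()
cs=[capture("scene"),capture("top")]
pickle.dump(cs,open("c5.pkl","wb"))
crop(cs[0],220,70,200,150,4,"s5.png");crop(cs[1],340,130,133,100,6,"t5.png")
Rg=Rplace(30);P1=Gw((-68,6,62+90))+Rg[:,2]*hp
delta(P1,Rg)
E
```

```text
time: 8.5
tcp_pos: [381.2, -280.9, 305.7]
eef_rot: [-2.618, 0.001, -0.047]
force: [-0.2, -0.3, -2.1]
opening: 0.134
8.5 [-0.887  0.274  1.457  0.349  1.803 -0.827] [ 381.2 -280.9  305.7] [-2.618e+00  1.000e-03 -4.700e-02] [-0.2 -0.3 -2.1] 0.134
x,y,z [-0.0028  0.1738  0.2967] a [ 0.0009 -0.0002  0.0007] deg 0.2 mm 171.9
```

View pics/s5.png

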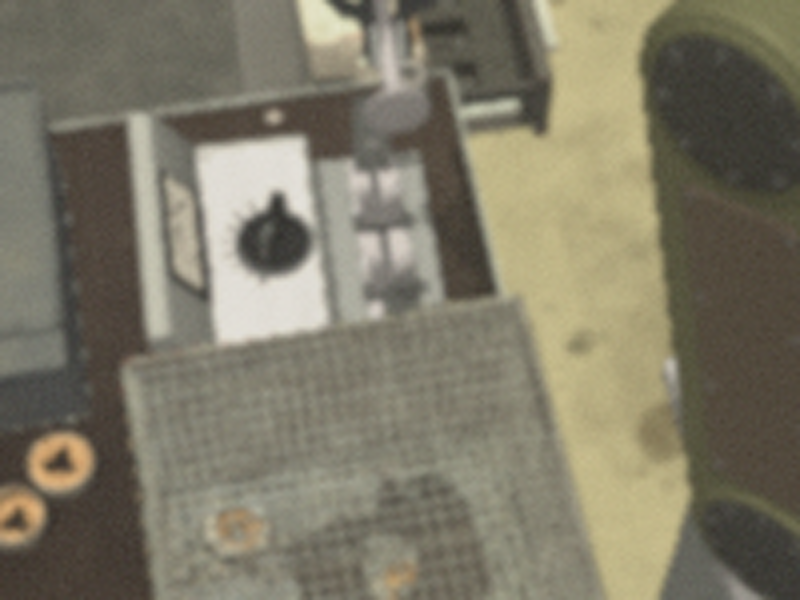

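View pics/t5.png

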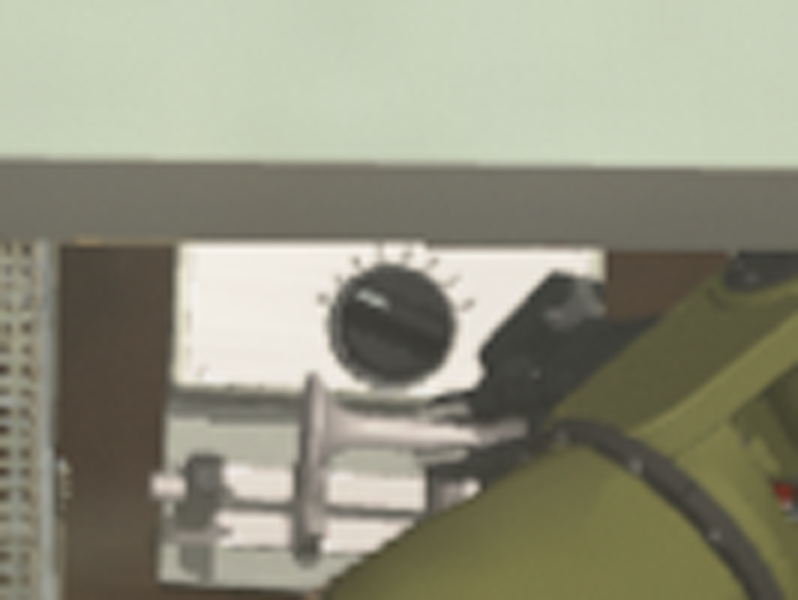

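```bash
python3 -m inch '[{"x":-0.0028,"y":0.045,"z":0.075,"ax":0,"ay":0,"az":0,"claw":1},{"x":-0.0028,"y":0.09,"z":0.15,"ax":0,"ay":0,"az":0,"claw":1},{"x":-0.0028,"y":0.14,"z":0.24,"ax":0,"ay":0,"az":0,"claw":1},{"x":-0.0028,"y":0.1738,"z":0.2967,"ax":0,"ay":0,"az":0,"claw":1},{"x":-0.0028,"y":0.1738,"z":0.2967,"ax":0,"ay":0,"az":0,"claw":1},{"x":-0.0028,"y":0.1738,"z":0.2967,"ax":0,"ay":0,"az":0,"claw":1}]'
python3 - <<'E'
from plan import *
log()
cs=[capture("scene"),capture("top")]
pickle.dump(cs,open("c6.pkl","wb"))
crop(cs[0],245,70,100,75,8,"s6.png");crop(cs[1],350,160,100,75,8,"t6.png")
o=observe();R=Ro.from_euler('xyz',o['eef_rot']).as_matrix();g=o['tcp_pos']-R[:,2]*hp;v=.866*R[:,1]-.5*R[:,2]
print("grasp",g.round(1),"axis",v.round(3))
for n,z in(("head",0),("tip",160)):
    P=g+v*(z-68);print(n,P.round(1),((proj(cs[0],P)-[245,70])*8).round(),((proj(cs[1],P)-[350,160])*8).round())
E
```

```text
time: 9.2
tcp_pos: [381.6, -281.2, 137.5]
eef_rot: [-2.622, -0.003, -0.042]
force: [-0.1, -0.1, -1.5]
opening: 0.139
9.2 [-0.886  0.438  1.646  0.34   1.466 -0.951] [ 381.6 -281.2  137.5] [-2.622 -0.003 -0.042] [-0.1 -0.1 -1.5] 0.139
grasp [ 381.3 -291.2  154.5] axis [-0.043 -0.999  0.006]
head [ 384.2 -223.2  154.2] [[597. 478.]] [[267. 385.]]
tip [ 377.3 -383.1  155.1] [[548. 178.]] [[680. 410.]]
```

View pics/s6.png

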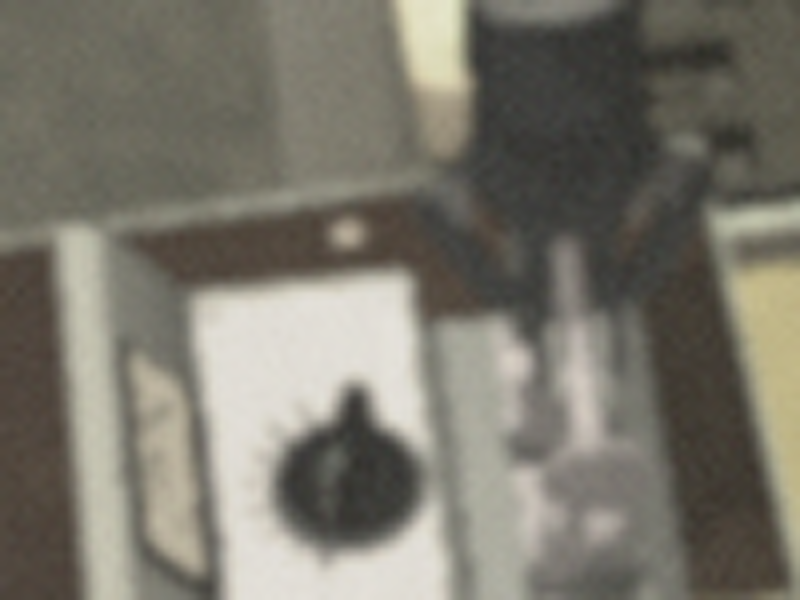

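View pics/t6.png

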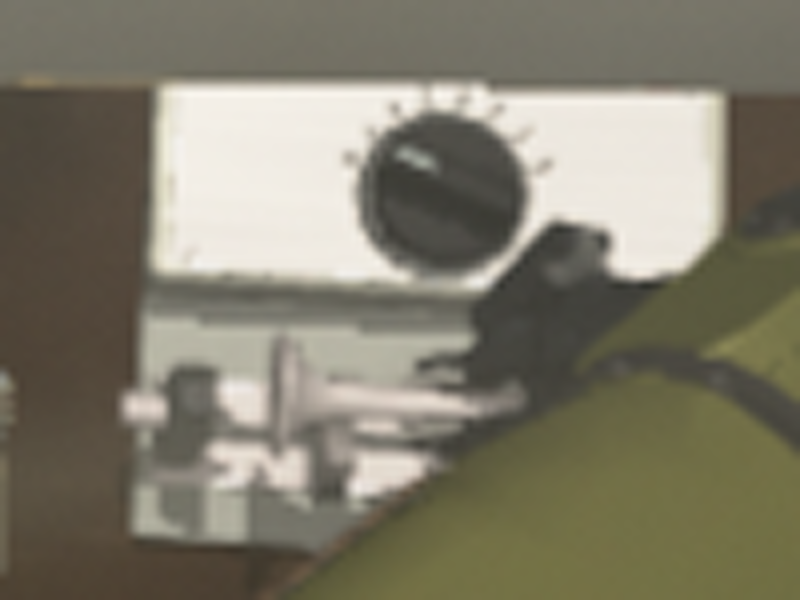

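Run:
```python
from plan import *
g2=np.array([449.6,-299.5,-.045]);pickle.dump(g2,open("g2.pkl","wb"))
Rg=Rplace(30,-.045)
for z in(85,66):
    P1=Gw((-68,7,z),g2)+Rg[:,2]*hp;print(P1);delta(P1,Rg)
```

```text
[ 382.40434009 -280.10758423   68.80532495]
x,y,z [0.0005 0.0656 0.1226] a [ 0.0018 -0.001   0.0013] deg 0.4 mm 69.5
[ 382.40434009 -280.10758423   49.80532495]
x,y,z [0.0003 0.0844 0.1556] a [ 0.0018 -0.001   0.0013] deg 0.4 mm 88.5
```

```bash
python3 -m inch '[{"x":0.0005,"y":0.022,"z":0.04,"ax":0.0018,"ay":-0.001,"az":0.0013,"claw":1},{"x":0.0005,"y":0.044,"z":0.08,"ax":0.0018,"ay":-0.001,"az":0.0013,"claw":1},{"x":0.0005,"y":0.0656,"z":0.1226,"ax":0.0018,"ay":-0.001,"az":0.0013,"claw":1},{"x":0.0005,"y":0.0656,"z":0.1226,"ax":0.0018,"ay":-0.001,"az":0.0013,"claw":1},{"x":0.0005,"y":0.0656,"z":0.1226,"ax":0.0018,"ay":-0.001,"az":0.0013,"claw":1}]'
python3 - <<'E'
from plan import *
log()
cs=[capture("scene"),capture("top")]
pickle.dump(cs,open("c7.pkl","wb"))
crop(cs[0],245,70,100,75,8,"s7.png");crop(cs[1],350,160,100,75,8,"t7.png")
g2=pickle.load(open("g2.pkl","rb"));Rg=Rplace(30,-.045);delta(Gw((-68,7,66),g2)+Rg[:,2]*hp,Rg)
E
```

```text
time: 9.8
tcp_pos: [381.9, -280.0, 68.1]
eef_rot: [-2.616, 0.001, -0.046]
force: [-0.3, 0.5, -2.3]
opening: 0.14
9.8 [-0.885  0.544  1.68   0.35   1.34  -0.994] [ 381.9 -280.    68.1] [-2.616e+00  1.000e-03 -4.600e-02] [-0.3  0.5 -2.3] 0.14
x,y,z [0.0009 0.0182 0.032 ] a [-0.0003  0.0001 -0.0004] deg 0.1 mm 18.4
```

View pics/s7.png

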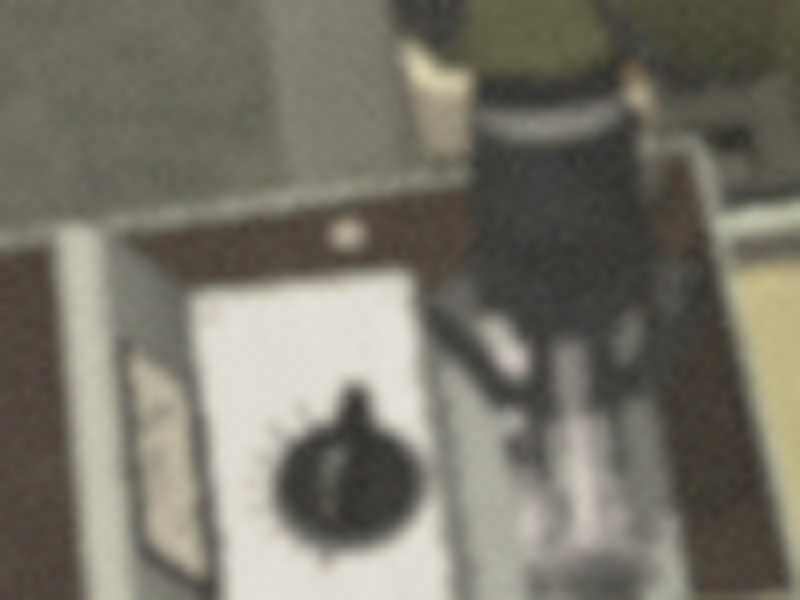

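View pics/t7.png

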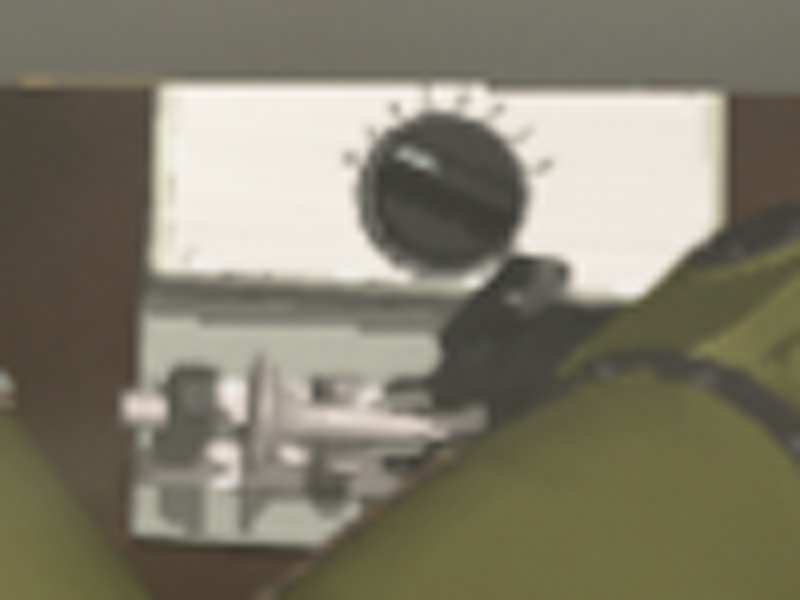

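```bash
python3 -m inch '[{"x":0.0009,"y":0.006,"z":0.0105,"ax":0,"ay":0,"az":0,"claw":1},{"x":0.0009,"y":0.012,"z":0.021,"ax":0,"ay":0,"az":0,"claw":1},{"x":0.0009,"y":0.0182,"z":0.032,"ax":0,"ay":0,"az":0,"claw":1},{"x":0.0009,"y":0.0182,"z":0.032,"ax":0,"ay":0,"az":0,"claw":1},{"x":0.0009,"y":0.0182,"z":0.032,"ax":0,"ay":0,"az":0,"claw":1}]'
python3 - <<'E'
from plan import *
log()
o=observe();R=Ro.from_euler('xyz',o['eef_rot']).as_matrix();print((o['tcp_pos']-R[:,2]*hp).round(1), o['ft_torque'].round(2))
E
```

```text
time: 10.4
tcp_pos: [381.7, -279.3, 47.8]
eef_rot: [-2.615, 0.003, -0.046]
force: [0.7, 0.2, -2.7]
opening: 0.136
10.4 [-0.885  0.578  1.686  0.354  1.305 -1.006] [ 381.7 -279.3   47.8] [-2.615  0.003 -0.046] [ 0.7  0.2 -2.7] 0.136
[ 381.3 -288.7   64. ] [-0.44 -0.01  0.02]
```

```bash
python3 -m inch '[{"x":0,"y":0.002,"z":0.0035,"ax":0,"ay":0,"az":0,"claw":1},{"x":0,"y":0.002,"z":0.0035,"ax":0,"ay":0,"az":0,"claw":1},{"x":0,"y":0.002,"z":0.0035,"ax":0,"ay":0,"az":0,"claw":1}]'
python3 - <<'E'
from plan import *
log()
o=observe();R=Ro.from_euler('xyz',o['eef_rot']).as_matrix();print((o['tcp_pos']-R[:,2]*hp).round(1), o['ft_torque'].round(2))
E
```

```text
time: 10.7
tcp_pos: [382.2, -279.5, 46.4]
eef_rot: [-2.616, 0.001, -0.046]
force: [5.9, 0.2, 3.8]
opening: 0.138
10.7 [-0.884  0.58   1.686  0.355  1.301 -1.008] [ 382.2 -279.5   46.4] [-2.616e+00  1.000e-03 -4.600e-02] [5.9 0.2 3.8] 0.138
[ 381.8 -288.9   62.6] [-0.11 -0.77 -0.41]
```

```bash
python3 -m inch '[{"x":0.003,"y":0,"z":0,"ax":0,"ay":0,"az":0,"claw":1},{"x":0.003,"y":0,"z":0,"ax":0,"ay":0,"az":0,"claw":1},{"x":0.003,"y":0,"z":0,"ax":0,"ay":0,"az":0,"claw":1}]'
python3 - <<'E'
from plan import *
o=observe();R=Ro.from_euler('xyz',o['eef_rot']).as_matrix();print((o['tcp_pos']-R[:,2]*hp).round(1), o['ft_torque'].round(2))
E
```

```text
time: 11.0
tcp_pos: [383.1, -279.5, 45.9]
eef_rot: [-2.615, 0.003, -0.046]
force: [0.7, -2.0, 2.3]
opening: 0.138
[ 382.8 -288.9   62.1] [-0.29 -0.09  0.08]
```

```bash
python3 -m inch '[{"x":0,"y":0,"z":0,"ax":0,"ay":0,"az":0,"claw":0.6},{"x":0,"y":0,"z":0,"ax":0,"ay":0,"az":0,"claw":0.5},{"x":0,"y":0,"z":0,"ax":0,"ay":0,"az":0,"claw":0.4},{"x":0,"y":0,"z":0,"ax":0,"ay":0,"az":0,"claw":0.3},{"x":0,"y":0,"z":0,"ax":0,"ay":0,"az":0,"claw":0.3},{"x":0,"y":0,"z":0,"ax":0,"ay":0,"az":0,"claw":0.3}]'
python3 - <<'E'
from plan import *
log()
cs=[capture("scene"),capture("top")]
pickle.dump(cs,open("c8.pkl","wb"))
crop(cs[0],245,70,100,75,8,"s8.png");crop(cs[1],350,160,100,75,8,"t8.png")
E
```

```text
time: 11.6
tcp_pos: [383.1, -279.3, 45.9]
eef_rot: [-2.615, 0.003, -0.046]
force: [-0.7, -0.0, 0.3]
opening: 0.349
11.6 [-0.883  0.582  1.683  0.355  1.302 -1.006] [ 383.1 -279.3   45.9] [-2.615  0.003 -0.046] [-0.7 -0.   0.3] 0.349
```

View pics/s8.png

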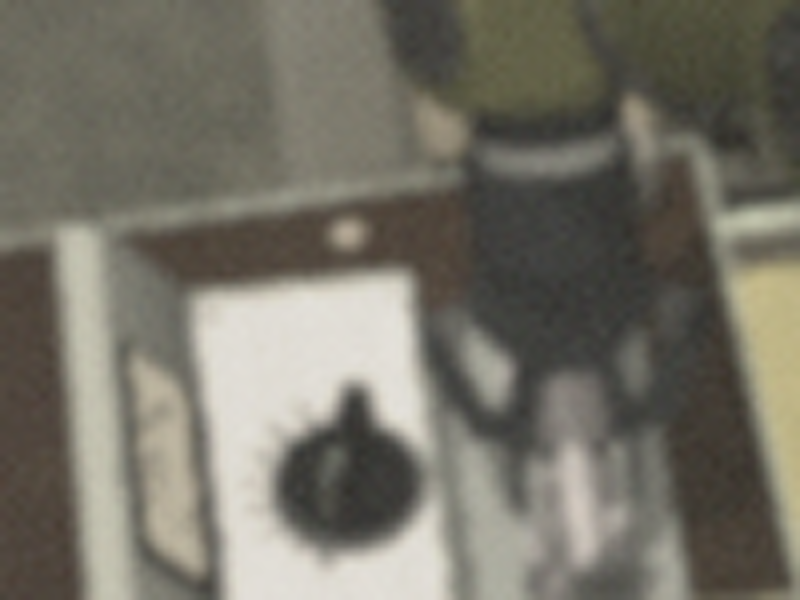

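View pics/t8.png

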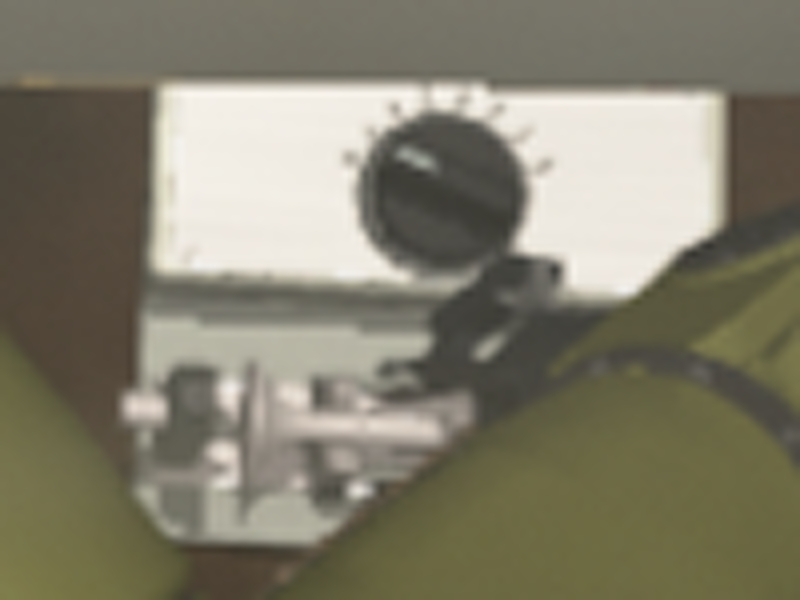

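```bash
python3 -m inch '[{"x":0,"y":-0.01,"z":-0.0173,"ax":0,"ay":0,"az":0,"claw":0.3},{"x":0,"y":-0.03,"z":-0.052,"ax":0,"ay":0,"az":0,"claw":0.3},{"x":0,"y":-0.06,"z":-0.104,"ax":0,"ay":0,"az":0,"claw":0.3},{"x":0,"y":-0.1,"z":-0.173,"ax":0,"ay":0,"az":0,"claw":0.3},{"x":0,"y":-0.15,"z":-0.26,"ax":0,"ay":0,"az":0,"claw":0.3},{"x":0,"y":-0.2,"z":-0.346,"ax":0,"ay":0,"az":0,"claw":0.3},{"x":0,"y":-0.2,"z":-0.346,"ax":0,"ay":0,"az":0,"claw":0.3},{"x":0,"y":-0.2,"z":-0.346,"ax":0,"ay":0,"az":0,"claw":0.3}]'
python3 - <<'E'
from plan import *
log()
cs=[capture("scene"),capture("top")]
pickle.dump(cs,open("c9.pkl","wb"))
crop(cs[0],245,70,100,75,8,"s9.png");crop(cs[1],350,160,100,75,8,"t9.png")
E
```

```text
time: 12.5
tcp_pos: [383.7, -280.0, 247.0]
eef_rot: [-2.617, 0.001, -0.046]
force: [0.4, 1.2, -0.3]
opening: 0.35
12.5 [-0.883  0.319  1.536  0.344  1.685 -0.867] [ 383.7 -280.   247. ] [-2.617e+00  1.000e-03 -4.600e-02] [ 0.4  1.2 -0.3] 0.35
```

View pics/s9.png

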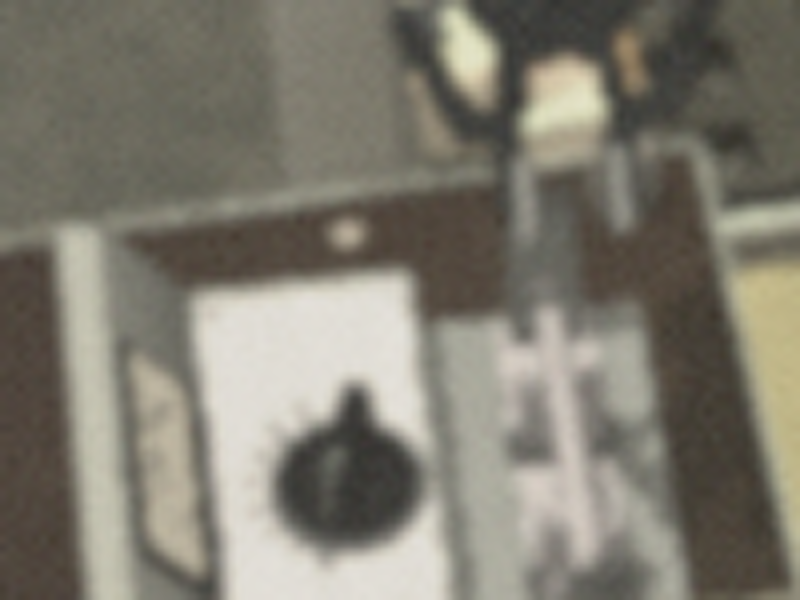

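View pics/t9.png

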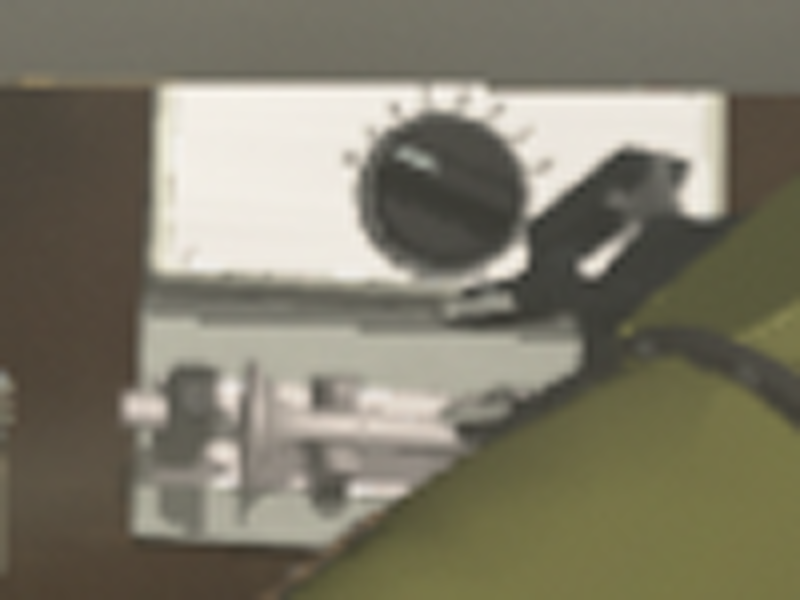

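Run:
```python
from plan import *
yaw=np.radians(67.4-90);R=Ro.from_euler('xyz',[np.pi,0,yaw]).as_matrix();print(R.round(2))
K=np.array([484,-300.5,150])
delta(K,R)
for z,y in((150,yaw),(68,yaw),(68,yaw-np.radians(80)),(150,yaw-np.radians(80))):
    q,e=ik(np.array([484,-300.5,z]),Ro.from_euler('xyz',[np.pi,0,y]).as_matrix(),np.array([-.6,.5,1.5,0,1.2,0]),p);print(q.round(2),e,pts(q,p)[2].round())
```

```text
[[ 0.92 -0.38 -0.  ]
 [-0.38 -0.92 -0.  ]
 [ 0.    0.   -1.  ]]
x,y,z [0.2036 0.1235 0.1472] a [-0.166   0.0305  0.108 ] deg 36.1 mm 140.0
[-0.62  0.42  1.55 -0.    1.17 -0.23] 2.822071774038701e-12 [ 484. -300.  395.]
[-0.62  0.53  1.61 -0.    1.   -0.23] 5.684341886080802e-16 [ 484. -300.  313.]
[-0.62  0.53  1.61  0.    1.    1.17] 1.113562575483229e-12 [ 484. -300.  313.]
[-0.62  0.42  1.55  0.    1.17  1.17] 1.4626141549466688e-13 [ 484. -300.  395.]
```

```bash
python3 -m inch '[{"x":0.04,"y":0.025,"z":0.03,"ax":-0.033,"ay":0.006,"az":0.022,"claw":-0.2},{"x":0.08,"y":0.05,"z":0.06,"ax":-0.066,"ay":0.012,"az":0.044,"claw":-0.2},{"x":0.12,"y":0.075,"z":0.09,"ax":-0.1,"ay":0.018,"az":0.065,"claw":-0.2},{"x":0.16,"y":0.1,"z":0.12,"ax":-0.133,"ay":0.024,"az":0.087,"claw":-0.2},{"x":0.2036,"y":0.1235,"z":0.1472,"ax":-0.166,"ay":0.0305,"az":0.108,"claw":-0.2},{"x":0.2036,"y":0.1235,"z":0.1472,"ax":-0.166,"ay":0.0305,"az":0.108,"claw":-0.2},{"x":0.2036,"y":0.1235,"z":0.1472,"ax":-0.166,"ay":0.0305,"az":0.108,"claw":-0.2}]'
python3 - <<'E'
from plan import *
log()
cs=[capture("scene"),capture("top")]
pickle.dump(cs,open("c10.pkl","wb"))
crop(cs[0],245,70,100,75,8,"s10.png");crop(cs[1],350,140,100,75,8,"t10.png")
o=observe();R=Ro.from_euler('xyz',o['eef_rot']).as_matrix()
for k in(0,6): 
  P=o['tcp_pos']-R[:,2]*k;print((proj(cs[0],P)-[245,70])*8,(proj(cs[1],P)-[350,140])*8)
P=np.array([484,-300.5,101]);print("knob top",(proj(cs[0],P)-[245,70])*8,(proj(cs[1],P)-[350,140])*8)
E
```

```text
time: 13.3
tcp_pos: [484.0, -300.1, 149.5]
eef_rot: [-3.141, 0.002, -0.392]
force: [0.1, 0.2, 0.7]
opening: 0.602
13.3 [-6.200e-01  4.220e-01  1.554e+00  1.000e-03  1.168e+00 -2.280e-01] [ 484.  -300.1  149.5] [-3.141e+00  2.000e-03 -3.920e-01] [0.1 0.2 0.7] 0.602
[[335.78384915 368.49920372]] [[462.61436302 300.66985737]]
[[334.85751718 359.98395851]] [[465.32468451 297.53743301]]
knob top [[343.11249495 438.05059001]] [[439.56872558 325.15034162]]
```

View pics/s10.png

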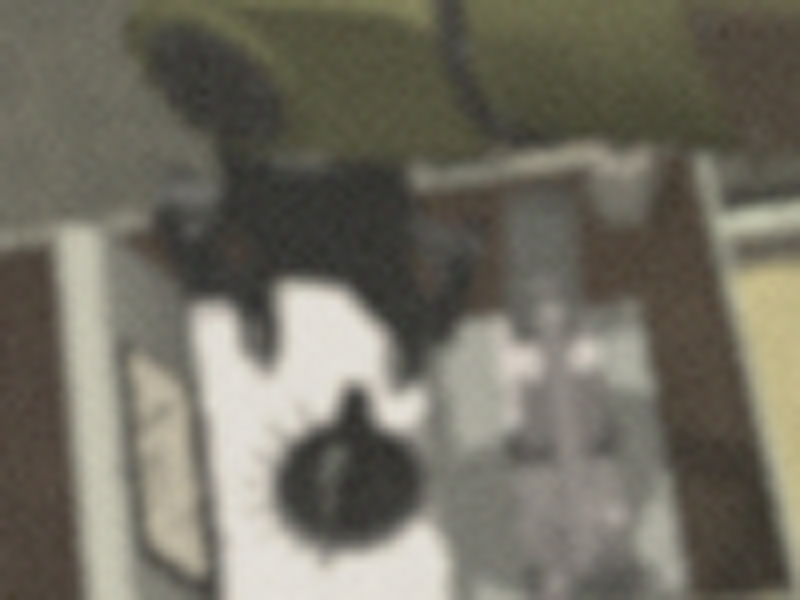

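View pics/t10.png

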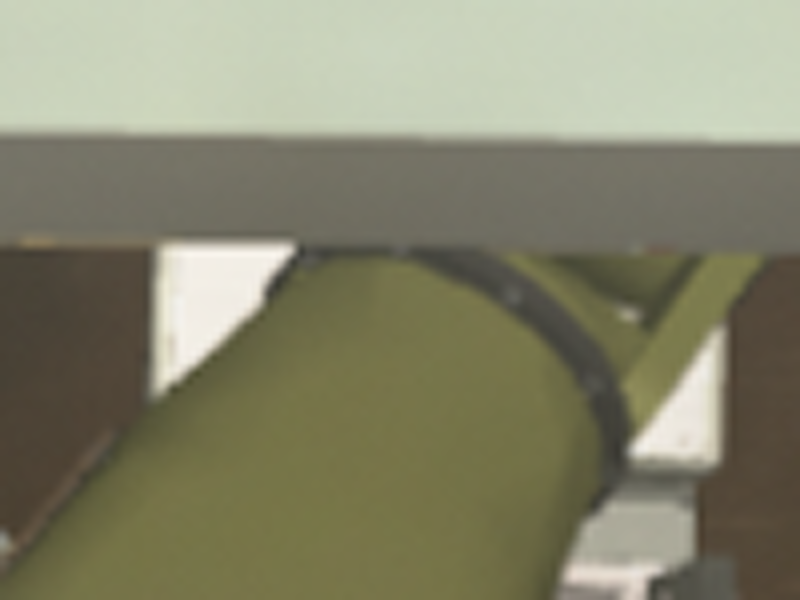

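Run:
```python
from plan import *
s=pickle.load(open("c10.pkl","rb"))[0]
pr=lambda P:((proj(s,P)-[245,70])*8).round(0).tolist()
K=np.array([484,-300.5,0]);b=np.array([np.cos(1.176),np.sin(1.176),0]);n=np.array([-b[1],b[0],0])
for z in(66,73): print("skirt centre",z,pr(K+[0,0,z]))
a=np.linspace(0,6.28,200);e=K+[0,0,66]+30.5*np.c_[np.cos(a),np.sin(a),0*a];q=np.array(pr(e));print("ellipse66",q.min(0),q.max(0))
e=K+[0,0,73]+30.5*np.c_[np.cos(a),np.sin(a),0*a];q=np.array(pr(e));print("ellipse73",q.min(0),q.max(0))
for sgn in(-30,30):
  for w in(-7.5,7.5):
    for z in(73,101): print(sgn,w,z,pr(K+b*sgn+n*w+[0,0,z]))
```

```text
skirt centre 66 [[348.0, 484.0]]
skirt centre 73 [[347.0, 475.0]]
ellipse66 [280. 428.] [416. 541.]
ellipse73 [279. 419.] [415. 532.]
-30 -7.5 73 [[347.0, 418.0]]
-30 -7.5 101 [[343.0, 381.0]]
-30 7.5 73 [[380.0, 424.0]]
-30 7.5 101 [[376.0, 387.0]]
30 -7.5 73 [[314.0, 527.0]]
30 -7.5 101 [[310.0, 490.0]]
30 7.5 73 [[347.0, 533.0]]
30 7.5 101 [[343.0, 496.0]]
```

```bash
python3 -m inch '[{"x":0,"y":0,"z":0.05,"ax":0,"ay":0,"az":0,"claw":-0.2},{"x":0,"y":0,"z":0.1,"ax":0,"ay":0,"az":0,"claw":-0.2},{"x":0,"y":0,"z":0.13,"ax":0,"ay":0,"az":0,"claw":-0.2},{"x":0,"y":0,"z":0.148,"ax":0,"ay":0,"az":0,"claw":-0.2},{"x":0,"y":0,"z":0.148,"ax":0,"ay":0,"az":0,"claw":-0.2},{"x":0,"y":0,"z":0.148,"ax":0,"ay":0,"az":0,"claw":-0.2}]';python3 - <<'E'
from plan import *
log()
cs=[capture("scene")]
crop(cs[0],245,70,100,75,8,"s11.png")
E
```

```text
time: 14.0
tcp_pos: [484.7, -301.4, 77.7]
eef_rot: [3.141, -0.003, -0.395]
force: [0.4, -0.7, 0.4]
opening: 0.599
14.0 [-0.62   0.514  1.606 -0.     1.02  -0.226] [ 484.7 -301.4   77.7] [ 3.141e+00 -3.000e-03 -3.950e-01] [ 0.4 -0.7  0.4] 0.599
```

View pics/s11.png

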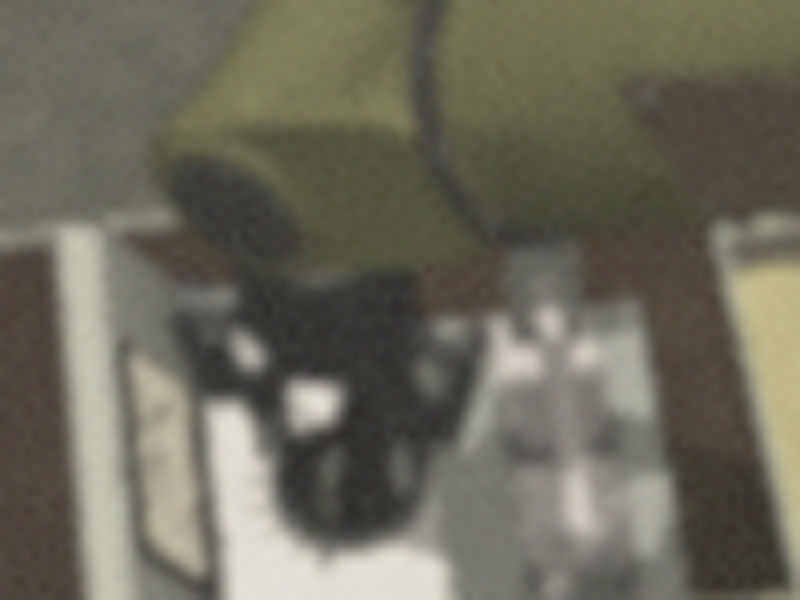

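```bash
python3 -m inch '[{"x":0,"y":0,"z":0,"ax":0,"ay":0,"az":0,"claw":0.4},{"x":0,"y":0,"z":0,"ax":0,"ay":0,"az":0,"claw":1},{"x":0,"y":0,"z":0,"ax":0,"ay":0,"az":0,"claw":1},{"x":0,"y":0,"z":0,"ax":0,"ay":0,"az":0,"claw":1},{"x":0,"y":0,"z":0,"ax":0,"ay":0,"az":0,"claw":1},{"x":0,"y":0,"z":0,"ax":0,"ay":0,"az":0,"claw":1}]' 60;python3 - <<'E'
from plan import *
log();print(observe()['ft_torque'].round(2))
E
```

```text
time: 14.65
tcp_pos: [485.5, -301.5, 77.7]
eef_rot: [3.141, -0.005, -0.394]
force: [5.5, -2.1, 1.5]
opening: 0.163
14.65 [-0.62   0.514  1.605  0.     1.018 -0.226] [ 485.5 -301.5   77.7] [ 3.141 -0.005 -0.394] [ 5.5 -2.1  1.5] 0.163
[-0.24 -0.79 -0.  ]
```

```bash
python3 -m inch '[{"x":0.0024,"y":0,"z":0,"ax":0,"ay":0,"az":0,"claw":1},{"x":0.0024,"y":0,"z":0.006,"ax":0,"ay":0,"az":0,"claw":1},{"x":0.0024,"y":0,"z":0.012,"ax":0,"ay":0,"az":0,"claw":1},{"x":0.0024,"y":0,"z":0.0165,"ax":0,"ay":0,"az":0,"claw":1},{"x":0.0024,"y":0,"z":0.0165,"ax":0,"ay":0,"az":0,"claw":1},{"x":0.0024,"y":0,"z":0.0165,"ax":0,"ay":0,"az":0,"claw":1}]';python3 - <<'E'
from plan import *
log();print(observe()['ft_torque'].round(2))
E
```

```text
time: 15.25
tcp_pos: [485.8, -301.6, 69.5]
eef_rot: [3.141, -0.002, -0.394]
force: [-4.2, 3.8, 16.1]
opening: 0.163
15.25 [-0.62   0.527  1.607 -0.     1.005 -0.225] [ 485.8 -301.6   69.5] [ 3.141e+00 -2.000e-03 -3.940e-01] [-4.2  3.8 16.1] 0.163
[ 0.75  1.16 -0.08]
```

```bash
python3 -m inch '[{"x":-0.0008,"y":0,"z":-0.001,"ax":0,"ay":0,"az":0.02,"claw":1},{"x":-0.0008,"y":0,"z":-0.001,"ax":0,"ay":0,"az":0.05,"claw":1},{"x":-0.0008,"y":0,"z":-0.001,"ax":0,"ay":0,"az":0.08,"claw":1},{"x":-0.0008,"y":0,"z":-0.001,"ax":0,"ay":0,"az":0.111,"claw":1},{"x":-0.0008,"y":0,"z":-0.001,"ax":0,"ay":0,"az":0.111,"claw":1}]';python3 - <<'E'
from plan import *
log();print(observe()['ft_torque'].round(2))
E
```

```text
time: 15.75
tcp_pos: [486.9, -302.2, 70.1]
eef_rot: [-3.14, -0.007, -0.747]
force: [9.0, -4.1, 5.8]
opening: 0.164
15.75 [-0.62   0.527  1.606  0.     1.002  0.127] [ 486.9 -302.2   70.1] [-3.14  -0.007 -0.747] [ 9.  -4.1  5.8] 0.164
[-0.42 -1.3   0.04]
```

```bash
python3 -m inch '[{"x":0.002,"y":-0.0008,"z":0.0005,"ax":0,"ay":0,"az":0.0,"claw":1},{"x":0.002,"y":-0.0008,"z":0.0005,"ax":0,"ay":0,"az":0.03,"claw":1},{"x":0.002,"y":-0.0008,"z":0.0005,"ax":0,"ay":0,"az":0.07,"claw":1},{"x":0.002,"y":-0.0008,"z":0.0005,"ax":0,"ay":0,"az":0.11,"claw":1},{"x":0.002,"y":-0.0008,"z":0.0005,"ax":0,"ay":0,"az":0.15,"claw":1},{"x":0.002,"y":-0.0008,"z":0.0005,"ax":0,"ay":0,"az":0.167,"claw":1},{"x":0.002,"y":-0.0008,"z":0.0005,"ax":0,"ay":0,"az":0.167,"claw":1}]';python3 - <<'E'
from plan import *
log();print(observe()['ft_torque'].round(2))
E
```

```text
time: 16.45
tcp_pos: [488.2, -303.9, 70.4]
eef_rot: [-3.136, -0.008, -1.27]
force: [9.4, -12.1, 6.1]
opening: 0.163
16.45 [-6.200e-01  5.290e-01  1.602e+00 -1.000e-03  1.001e+00  6.510e-01] [ 488.2 -303.9   70.4] [-3.136 -0.008 -1.27 ] [  9.4 -12.1   6.1] 0.163
[-1.88 -1.51  0.06]
```

```bash
python3 -m inch '[{"x":0.003,"y":0,"z":0.0005,"ax":0,"ay":0,"az":0.0,"claw":1},{"x":0.005,"y":-0.001,"z":0.0005,"ax":0,"ay":0,"az":0,"claw":1},{"x":0.005,"y":-0.001,"z":0.0005,"ax":0,"ay":0,"az":0,"claw":1}]';python3 - <<'E'
from plan import *
log();print(observe()['ft_torque'].round(2))
E
```

```text
time: 16.75
tcp_pos: [488.4, -304.2, 69.6]
eef_rot: [-3.139, -0.003, -1.268]
force: [0.7, 2.0, 13.2]
opening: 0.159
16.75 [-0.621  0.533  1.597  0.     1.007  0.647] [ 488.4 -304.2   69.6] [-3.139e+00 -3.000e-03 -1.268e+00] [ 0.7  2.  13.2] 0.159
[ 0.58 -0.1  -0.02]
```

```bash
python3 -m inch '[{"x":0.001,"y":0,"z":0,"ax":0,"ay":0,"az":0.04,"claw":1},{"x":0.002,"y":0.0003,"z":0,"ax":0,"ay":0,"az":0.083,"claw":1},{"x":0.003,"y":0.0006,"z":0,"ax":0,"ay":0,"az":0.125,"claw":1},{"x":0.004,"y":0.001,"z":0,"ax":0,"ay":0,"az":0.1665,"claw":1},{"x":0.004,"y":0.001,"z":0,"ax":0,"ay":0,"az":0.1665,"claw":1},{"x":0.004,"y":0.001,"z":0,"ax":0,"ay":0,"az":0.1665,"claw":1}]';python3 - <<'E'
from plan import *
log();print(observe()['ft_torque'].round(2))
c=capture("scene");crop(c,245,70,100,75,8,"s12.png")
E
```

```text
time: 17.35
tcp_pos: [488.6, -306.5, 69.6]
eef_rot: [-3.137, -0.002, -1.791]
force: [1.2, 0.7, 12.2]
opening: 0.16
17.35 [-0.624  0.535  1.593  0.     1.008  1.167] [ 488.6 -306.5   69.6] [-3.137e+00 -2.000e-03 -1.791e+00] [ 1.2  0.7 12.2] 0.16
[ 0.28 -0.31  0.02]
```

View pics/s12.png

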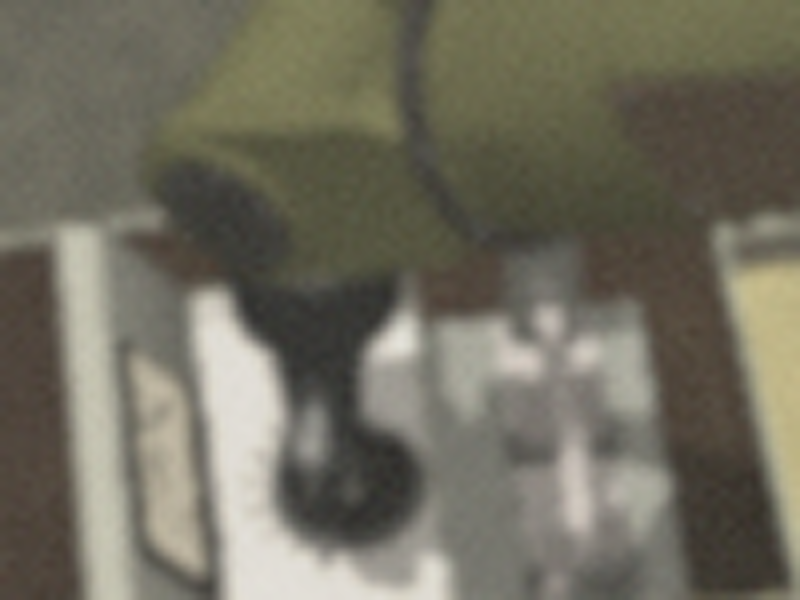

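```bash
python3 -m inch '[{"x":0,"y":0,"z":-0.005,"ax":0,"ay":0,"az":0,"claw":1},{"x":0,"y":0,"z":-0.01,"ax":0,"ay":0,"az":0,"claw":1},{"x":0,"y":0,"z":-0.0165,"ax":0,"ay":0,"az":0,"claw":1},{"x":0,"y":0,"z":-0.0165,"ax":0,"ay":0,"az":0,"claw":1},{"x":0,"y":0,"z":-0.0165,"ax":0,"ay":0,"az":0,"claw":1}]';python3 - <<'E'
from plan import *
log();print(observe()['ft_torque'].round(2))
E
```

```text
time: 17.9
tcp_pos: [488.5, -306.4, 77.2]
eef_rot: [-3.137, -0.002, -1.791]
force: [7.0, -2.5, 3.8]
opening: 0.163
17.9 [-0.624  0.525  1.59   0.     1.023  1.167] [ 488.5 -306.4   77.2] [-3.137e+00 -2.000e-03 -1.791e+00] [ 7.  -2.5  3.8] 0.163
[-0.24 -1.09  0.02]
```

```bash
python3 -m inch '[{"x":0,"y":0,"z":0,"ax":0,"ay":0,"az":0,"claw":0.5},{"x":0,"y":0,"z":0,"ax":0,"ay":0,"az":0,"claw":0.1},{"x":0,"y":0,"z":0,"ax":0,"ay":0,"az":0,"claw":0.1},{"x":0,"y":0,"z":0,"ax":0,"ay":0,"az":0,"claw":0.1},{"x":0,"y":0,"z":-0.02,"ax":0,"ay":0,"az":0,"claw":0.1},{"x":0,"y":0,"z":-0.08,"ax":0,"ay":0,"az":0,"claw":0.1},{"x":0,"y":0,"z":-0.17,"ax":0,"ay":0,"az":0,"claw":0.1},{"x":0,"y":0,"z":-0.26,"ax":0,"ay":0,"az":0,"claw":0.1},{"x":0,"y":0,"z":-0.35,"ax":0,"ay":0,"az":0,"claw":0.1},{"x":0,"y":0,"z":-0.4,"ax":0,"ay":0,"az":0,"claw":0.1}]'
python3 -m inch '[{"x":0.09,"y":0,"z":-0.05,"ax":0,"ay":0,"az":0,"claw":0.1},{"x":-0.08,"y":0.05,"z":-0.05,"ax":0,"ay":0,"az":0,"claw":0.1}]' >/dev/null
python3 - <<'E'
from plan import *
log()
cs=[capture("scene"),capture("top")]
pickle.dump(cs,open("c13.pkl","wb"))
crop(cs[0],245,70,100,75,8,"s13.png");crop(cs[1],350,160,100,75,8,"t13.png")
E
```

```text
time: 18.9
tcp_pos: [487.6, -306.0, 281.8]
eef_rot: [-3.135, -0.003, -1.791]
force: [-0.1, 0.1, -0.3]
opening: 0.451
19.1 [-0.64   0.283  1.373 -0.002  1.478  1.162] [ 473.  -307.2  304.7] [-3.135 -0.005 -1.802] [ 1.5  2.2 -1. ] 0.449
```

View pics/s13.png

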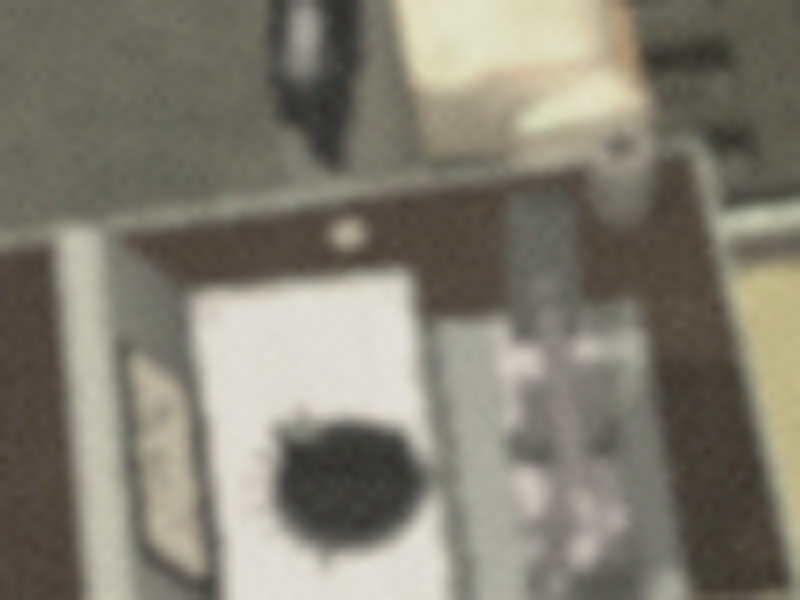

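View pics/t13.png

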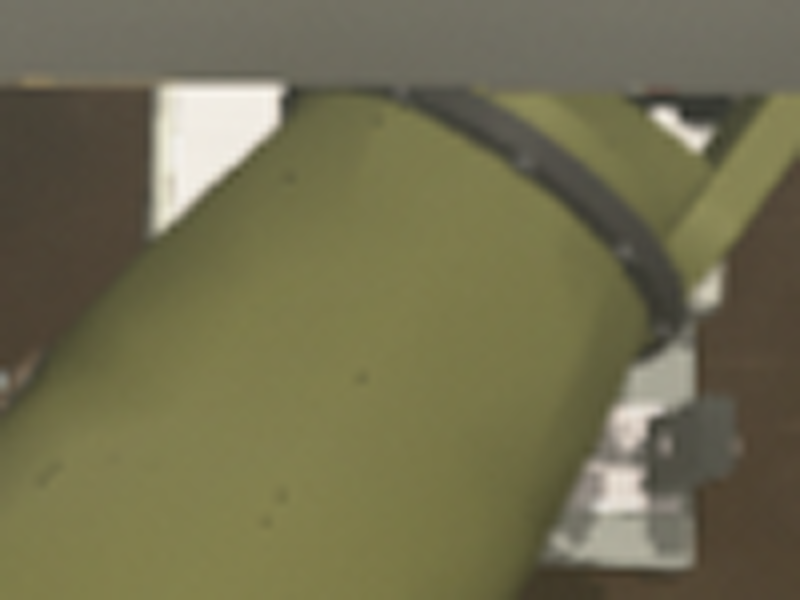

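```bash
python3 -m inch '[{"x":-0.09,"y":0.035,"z":-0.06,"ax":0,"ay":0,"az":0,"claw":0.1},{"x":-0.18,"y":0.07,"z":-0.1,"ax":0,"ay":0,"az":0,"claw":0.1},{"x":-0.27,"y":0.105,"z":-0.1,"ax":0,"ay":0,"az":0,"claw":0.1},{"x":-0.36,"y":0.14,"z":-0.1,"ax":0,"ay":0,"az":0,"claw":0.1},{"x":-0.45,"y":0.175,"z":-0.1,"ax":0,"ay":0,"az":0,"claw":0.1},{"x":-0.54,"y":0.21,"z":-0.1,"ax":0,"ay":0,"az":0,"claw":0.1},{"x":-0.62,"y":0.24,"z":-0.1,"ax":0,"ay":0,"az":0,"claw":0.1},{"x":-0.656,"y":0.258,"z":-0.1,"ax":0,"ay":0,"az":0,"claw":0.1},{"x":-0.656,"y":0.258,"z":-0.1,"ax":0,"ay":0,"az":0,"claw":0.1},{"x":-0.656,"y":0.258,"z":-0.1,"ax":0,"ay":0,"az":0,"claw":0.1}]'
python3 - <<'E'
from plan import *
log()
cs=[capture("scene"),capture("top")]
pickle.dump(cs,open("c14.pkl","wb"))
crop(cs[0],245,70,100,75,8,"s14.png");crop(cs[1],350,160,100,75,8,"t14.png");cv2.imwrite("pics/sc14.png",cs[0]["image"])
E
```

```text
time: 20.2
tcp_pos: [419.8, 49.7, 351.5]
eef_rot: [-3.14, -0.001, -1.79]
force: [0.0, -0.3, 0.2]
opening: 0.455
20.2 [ 3.200e-02 -6.100e-02  1.649e+00 -1.000e-03  1.553e+00  1.822e+00] [419.8  49.7 351.5] [-3.14e+00 -1.00e-03 -1.79e+00] [ 0.  -0.3  0.2] 0.455
```

View pics/s14.png

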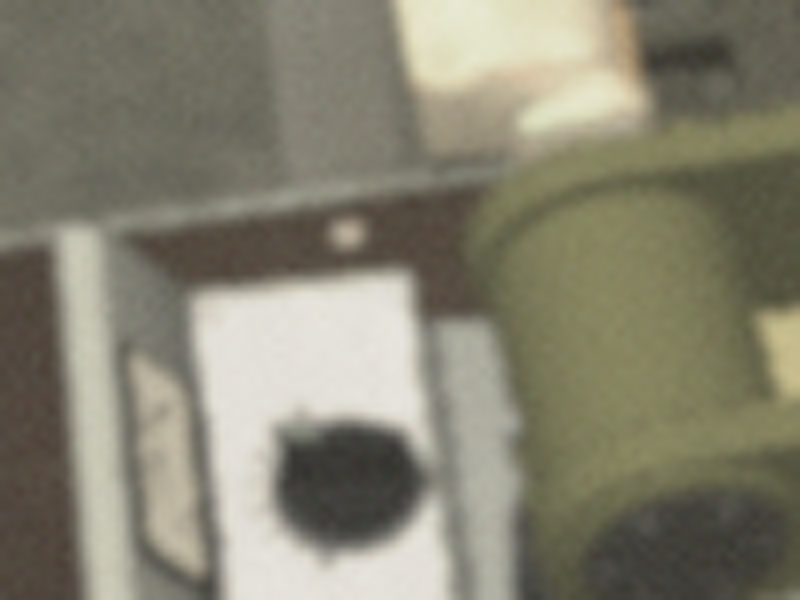

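View pics/t14.png

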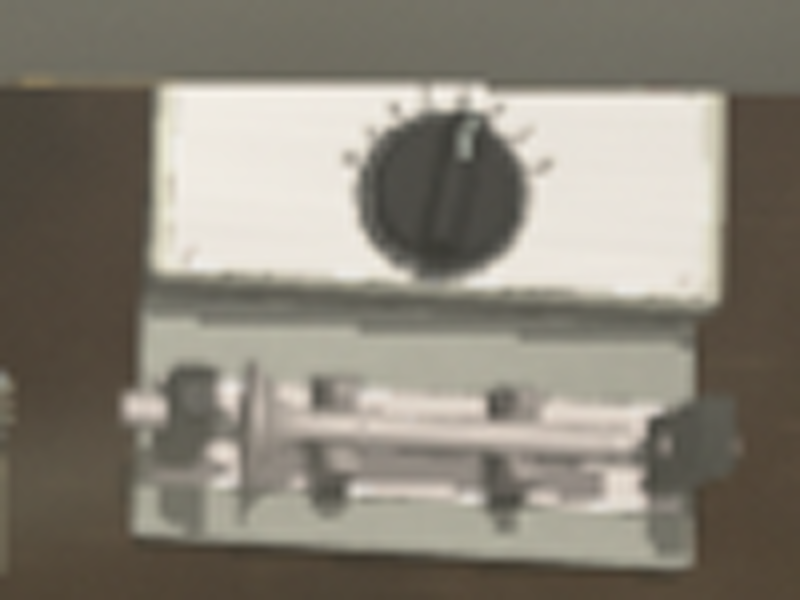

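View pics/sc14.png

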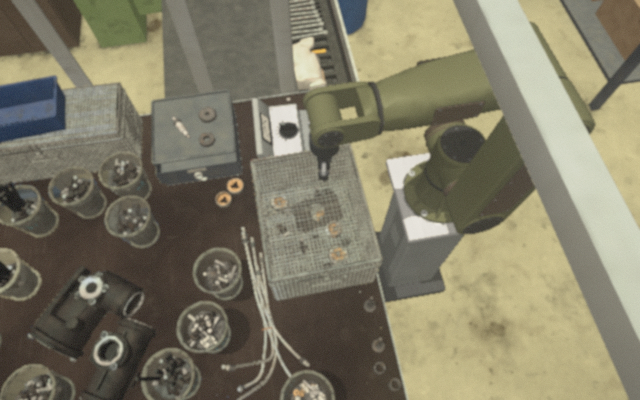

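The top picture shows the valve in both rests, with its head at (250,440) and its tip short of the stop at (650,440). The knob's white line points at the fourth tick after the dot, around (465,115). Both short valves still stand at (370,305) and (378,345) in the scene picture.

```bash
python3 -c "
from bench import *
print(finish_job())"
```

```text
the job is handed in; nothing more can be done
None
```

I laid the long valve in both V rests with its head at the sensor, set the range switch to the fourth click, and handed the job in at about 20 s of the 72 s allowed. The hand-in reports no verdict, so the checks below are my own.

**Valve:** I gripped it upright with the tool tilted, turned it level while carrying it over the basket, and lowered it until the rests pushed back. I then shifted it about 1.5 mm to centre it and let go. In the last top picture the stem lies in both V rests, the head is at the sensor, and there is a small gap at each end. I did not measure its lengthways position. I estimate about 5 mm off nominal, inside the 15 mm limit.

**Switch:** I pushed the knob fully down, turned it 80 degrees clockwise, raised it and released it. In the last top picture the white line points at the fourth tick after the dot. The knob's outline sits where it did at the start, so it looks to be up. I could not read the switch's angle or height directly.

**Everything else:** Both short valves stand untouched, and the arm is clear of everything with the force reading near zero.

**What disagreed:**
- The two cameras differed by about 5 mm, and up to 8 mm in y at the gauge. I took intermediate values and checked them against the seen fingertips and the contact forces.
- The knob's centre turned out to be about 4 mm from my estimate. Side force on the tool rose to about 15 N during the turn, and correcting the grip position brought it back to near zero.

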